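# Put up the lock-on brackets and proof-hang a weight

### The job

Throw the lock lever at the left end of the slotted panel over into its left (open) notch, hook every bracket standing on the bench into a column of slots of its own and press it fully down, then throw the lever back into its right (locked) notch. After that, hang the cast weight by its shackle on the tongue of any one bracket, between web and nose, and let it come to rest; leave the other things on the bench where they are.

Things in the scene. Friction and masses are not known exactly. Their poses are not given: they have to be found in the camera images.
- rack: (all sizes in mm) grey fixed slotted panel on the right; the 3 slot columns are at y = -85, 0, +85. Origin: on the bench, middle of the panel's front face; x points into the panel, away from the robot, y left, z up. Sheet 6 thick (x 0 to 6), 260 wide, 208 high; base 10 thick, 41 in front of the face. Each column has a lower slot (z 120 to 156) and an upper slot (z 164 to 200), both 16 wide.
- rack_seat (a point): front of the middle column at x = 0, y = 0, z = 100 of the panel, where a seated bracket's origin lies (other columns 85 to either side). The claws enter with the bracket's underside 112 to 128 above the bench (120 best); push in till the back plate is within 2 of the sheet, then lower it 20: the necks rest on the slots' lower ends, the lips hang behind the sheet.
- rack_clip (a point): spring clip behind the middle column's sheet just under the upper slot (each column has one). It pinches the upper claw's lip, so the last 12 mm down must be pressed with 5 to 10 N; a bracket merely let go may stay up.
- rack_bar (a point): middle of the lock bar behind the sheet, which follows the lever. Lever locked, its teeth stand in the upper slots just above where a seated neck is, and let no claw in or out; lever open, they are 20 mm to the left, clear.
- lever (a joint): lock lever at the panel's left end, rad: 0 = in the notch leaning right, towards the panel (locked); 0.70 = in the notch leaning left (open); 0.35 is upright. It swings about the panel's x axis; its heavy knob makes it drop into the nearer notch, against a stop, from either side of upright. About 1 to 2 N at the knob carries it over.
- lever_knob (a point): centre of the lever's black ball knob, diameter 30, 115 from the pivot, on a rod of diameter 10
- lever_pivot (a point): pivot of the lever, 45 above the bench, at x = -25, y = +205 of the panel
- proof_weight: dark cast weight, 0.25 to 0.5 kg, upright on the bench: block 36 (x) by 64 (y) by 34 high; on it a square shackle 12 thick (x) round a window 40 wide (y), z 34 to 74, open along x; cross bar z 74 to 84, 56 long (y); on the bar a finger tab to hold it by, 12 thick (y), 20 wide (x), z 84 to 120. Origin: centre of the underside, z up. Turned half round it is the same.
- weight_eye (a point): middle of the underside of the cross bar, 74 above the weight's underside; this rests on the bracket's tongue
- bracket_1: L-shaped aluminium bracket, 0.22 kg, balancing at x = -61 (may be absent), standing on its arm. Flange 92 long, 38 wide, 8 thick from the origin along -x; on it an upright web 12 thick (y), z 8 to 52, x -92 to -6: hold it there. Back plate 26 wide, z to 86, x -6 to 0, with claws towards +x. Origin: underside, centre, at the back plate's rear face; x along the claws, z up.
- bracket_1_claw (a point): lower end of the upper claw's lip, at x = +12.5, z = 52 of the bracket (152 above the bench when seated). The 2 claws, 8 thick (y), reach x = +16: necks 8 high with undersides at z = 20 and 64, and at x = 9 to 16 a lip hanging 12 below the neck.
- bracket_1_rest (a point): where the weight's bar lies: middle of the tongue's top, x = -108, z = 8 of the bracket. The tongue carries the flange on from x = -92 to -130, 16 wide, 8 thick, with an upturned nose at its end 6 thick, 12 high; 32 free between web and nose.
- bracket_2: L-shaped aluminium bracket, 0.22 kg, balancing at x = -61 (may be absent), standing on its arm. Flange 92 long, 38 wide, 8 thick from the origin along -x; on it an upright web 12 thick (y), z 8 to 52, x -92 to -6: hold it there. Back plate 26 wide, z to 86, x -6 to 0, with claws towards +x. Origin: underside, centre, at the back plate's rear face; x along the claws, z up.
- bracket_2_claw (a point): lower end of the upper claw's lip, at x = +12.5, z = 52 of the bracket (152 above the bench when seated). The 2 claws, 8 thick (y), reach x = +16: necks 8 high with undersides at z = 20 and 64, and at x = 9 to 16 a lip hanging 12 below the neck.
- bracket_2_rest (a point): where the weight's bar lies: middle of the tongue's top, x = -108, z = 8 of the bracket. The tongue carries the flange on from x = -92 to -130, 16 wide, 8 thick, with an upturned nose at its end 6 thick, 12 high; 32 free between web and nose.
- bracket_3: L-shaped aluminium bracket, 0.22 kg, balancing at x = -61 (may be absent), standing on its arm. Flange 92 long, 38 wide, 8 thick from the origin along -x; on it an upright web 12 thick (y), z 8 to 52, x -92 to -6: hold it there. Back plate 26 wide, z to 86, x -6 to 0, with claws towards +x. Origin: underside, centre, at the back plate's rear face; x along the claws, z up.
- bracket_3_claw (a point): lower end of the upper claw's lip, at x = +12.5, z = 52 of the bracket (152 above the bench when seated). The 2 claws, 8 thick (y), reach x = +16: necks 8 high with undersides at z = 20 and 64, and at x = 9 to 16 a lip hanging 12 below the neck.
- bracket_3_rest (a point): where the weight's bar lies: middle of the tongue's top, x = -108, z = 8 of the bracket. The tongue carries the flange on from x = -92 to -130, 16 wide, 8 thick, with an upturned nose at its end 6 thick, 12 high; 32 free between web and nose.
- whetstone: bystander: two-grit dressing stone 34x90x21 lying on the bench; origin at the centre of its underside
- film_can: bystander: black canister, diameter 34, 51 high; origin at the centre of its underside
- marker: bystander: marker pen 132 long, 15 thick, lying; origin at the centre of its underside

How it is judged:
By the outcome, as a careful person would: the job done as asked, in the order asked, and still so for the second after the job is handed in, with the robot touching nothing.
Of bracket_1, bracket_2, bracket_3 only 2 to 3 are there at a start; the rules pass over those that are not, and their reading is None.
At some moment in a run one of bracket_1, bracket_2, bracket_3, proof_weight may be knocked a few centimetres aside while the robot is not near it.
It also fails if it takes over 208 s, if anything falls off the work surface, if the arm or the gripper's body presses on something with over 40 N, if the wrist force passes 120 N, or if a joint passes its speed limit or range.

### The arm

A 7-joint arm with a two-finger parallel gripper is mounted at the origin on a cart in front of the work surface, level with it; the furniture and walls round the work are solid. World frame = base frame: x ahead of the robot, y to its left, z up, the work surface at z = 0. Lengths are in m, angles in rad, forces in N, time in s.
With the tool pointing down it reaches from about 0.375 to 0.925 m from the base axis. Payload 3.1 kg.
Tool frame: the origin (TCP) lies between the finger pads; the fingertips stand 19 mm ahead of it and the grasp point (between the pads) is the TCP; z points along the fingers, y is the direction in which the jaws open and shut (so a half turn about z gives the same grasp; the last joint's range is limited). The gripper opens to 85 mm and grips with 20 to 120 N. Pads are 22 mm wide; open, the fingers measure 114 mm over their backs; the gripper's body (76 mm by 85 mm) begins 54 mm behind the grasp point. The pads swing forward as they close: fully open they stand 13 mm farther back than shut.
Start: joints at [-1.288, 0.383, 0.044, 1.598, -0.018, 1.161, -0.05], TCP at [0.242, 0.603, 0.25] pointing down, gripper open.
Joint ranges: [-2.61, 2.61], [-0.41, 2.15], [-1.48, 1.57], [0, 2.5], [-1.57, 4.71], [0.05, 1.97], [-2.85, 2.85]. Speed limits (rad/s): [2.79, 2.79, 3.14, 3.14, 3.14, 3.14, 3.14].

### API

Orientations are given as a unit quaternion [x, y, z, w].
In Python, from bench import move_ptp, movel, move_j, move_gripper, pause, inverse_kinematics, read_camera, camera_params, MotionError, sign_off, look_for, tip_of, read_time_s, read_qpos, read_joint_vel, read_effort, read_eef_pos, read_tcp_rot, read_ft_force, read_ft_torque, read_finger_gap gives the robot as it stands. Calls block until the motion is done:
- move_ptp(position, orientation): joint-space move of the TCP to a pose.
- movel(position, orientation=None, speed=0.15): straight line of the TCP; orientation=None keeps the orientation; speed is the mean speed in m/s.
- move_j(angles): joint-space move.
- move_gripper(opening, effort=None): finger opening in m; effort is the grip in N (None keeps the last); returns when the fingers have stopped.
- pause(seconds).
- inverse_kinematics(position, orientation): joint angles nearest the present ones, or None.
- read_camera(name): name is "side" or "top" or "wrist"; returns the picture (480x640x3 uint8, red, green, blue); there is no depth.
- camera_params(name): a dict with "K" (3x3 intrinsics, pixels), "dist_coeffs" ([k1, k2, p1, p2, k3] as OpenCV has them; the pictures are not rectified), "camera_from_world" (4x4, takes a point from world to camera coordinates). Camera axes: x right, y down, z forward; pixel columns grow to the right and rows downward; lengths in m; the calibration is good to about 2 mm. A picture is of the moment at which its call begins: read the wrist's pose just before it. camera_params takes no time and is no camera call; for the wrist camera it gives the pose at the moment of the call.
A pose or a line that the arm cannot do raises MotionError and nothing moves.
- sign_off(): hands the job in, once; it reports no verdict.
Trained networks look in the newest picture that a camera, given by its name, has taken for a name from the list of things; names that differ only in an ending like _2 or _b are one class to them, and where a whole thing is asked for, a point or a joint stands for the part that bears it (a point fixed in the world has none). Each returns a list of dicts, best first, with "confidence" (0 to 1); they miss things now and then, are a little off and sometimes report something else, mostly with a low value. They report only what shows in the picture. A call takes as long as a camera call.
- look_for(camera, name): "at" ([column, row] in pixels, amid what is visible of it).
- tip_of(camera, name): "at" ([column, row] in pixels: a listed point, or the origin of a listed thing).
Readings, each from a call of its own:
- read_time_s(): time.
- read_qpos(): joint angles.
- read_joint_vel(): joint speeds.
- read_effort(): joint torques, N m.
- read_eef_pos(): TCP position.
- read_tcp_rot(): TCP orientation.
- read_ft_force(): force on the tool from outside, world axes, zero at the start.
- read_ft_torque(): the same for the moment, N m.
- read_finger_gap(): finger opening in m.
Only numpy, scipy, OpenCV 4.12 (cv2) and the standard library are available. Lean on these libraries where they do the work, as an engineer would, in place of code of your own. Each camera call takes 0.05 s, during which the arm holds its last target.

## Working session

There is one attempt and no reset: what is moved stays moved. The work goes in short steps, each a Python script; the robot and the scene stay as the last script left them, time stands still between calls to the robot, and variables do not carry over. Pictures are saved under pics/ and viewed, and the job is handed in when it is done.

```bash
ls -la; mkdir -p pics
cat > s0.py <<'E'
from bench import *
import cv2,numpy as np
print(read_time_s(),read_qpos(),read_eef_pos(),read_tcp_rot(),read_finger_gap())
for c in ["side","top","wrist"]:
    p=camera_params(c); im=read_camera(c)
    cv2.imwrite(f"pics/{c}_0.png",im[:,:,::-1])
    print(c,p["K"],p["dist_coeffs"],p["camera_from_world"])
    for n in ["rack","rack_seat","rack_clip","rack_bar","lever_knob","lever_pivot","proof_weight","weight_eye","bracket_1","bracket_1_claw","bracket_1_rest","whetstone","film_can","marker"]:
        r=tip_of(c,n)
        print(n,[(np.round(d["at"],1).tolist(),round(d["confidence"],2)) for d in r])
E
python3 s0.py
```

```text
total 12
drwxr-xr-x  3 agent agent 4096 Dec  7 01:12 .
drwxr-xr-x 23 root  root  4096 Dec  7 01:12 ..
drwxr-xr-x  2 agent agent 4096 Dec  7 01:12 pics
0.0 [-1.2877809   0.38383121  0.04386807  1.59957229 -0.01790387  1.16117586
 -0.04993183] [0.2412833  0.60260691 0.24889085] [ 1.89251844e-01  9.81927725e-01 -1.28537291e-03 -1.72176848e-04] 0.08550666190865244
side [[536.75395259   0.         318.31117563]
 [  0.         536.75395259 236.64604401]
 [  0.           0.           1.        ]] [-0.04252055  0.          0.          0.          0.        ] [[ 0.97223224 -0.23400423 -0.00254624 -0.45647963]
 [-0.14960103 -0.61311637 -0.7756983   0.22055606]
 [ 0.17995554  0.75453982 -0.63109878  1.31280321]
 [ 0.          0.          0.          1.        ]]
rack [([391.7, 359.1], 0.93)]
rack_seat [([393.6, 328.9], 0.86), ([325.1, 371.6], 0.21)]
rack_clip [([401.3, 310.5], 0.87)]
rack_bar [([403.2, 295.8], 0.86)]
lever_knob [([359.9, 269.5], 0.77), ([317.2, 253.6], 0.4)]
lever_pivot [([350.8, 289.3], 0.66)]
proof_weight [([307.9, 308.8], 0.77)]
weight_eye [([311.3, 289.0], 0.96)]
bracket_1 
[... 1491 characters left out ...]
, 0.63)]
wrist [[355.57794194   0.         320.14156742]
 [  0.         355.57794194 240.16262171]
 [  0.           0.           1.        ]] [0.01973412 0.         0.         0.         0.        ] [[ 3.71919011e-01  9.28265066e-01  4.65925199e-04 -6.50040786e-01]
 [ 8.84162775e-01 -3.54401757e-01  3.04393795e-01 -4.06377255e-02]
 [ 2.82723251e-01 -1.12797886e-01 -9.52546167e-01  3.80599395e-01]
 [ 0.00000000e+00  0.00000000e+00  0.00000000e+00  1.00000000e+00]]
rack []
rack_seat []
rack_clip []
rack_bar []
lever_knob []
lever_pivot []
proof_weight []
weight_eye []
bracket_1 [([224.4, 443.1], 0.86)]
bracket_1_claw []
bracket_1_rest []
whetstone [([220.4, 441.7], 0.41)]
film_can []
marker []
```

View pics/side_0.png

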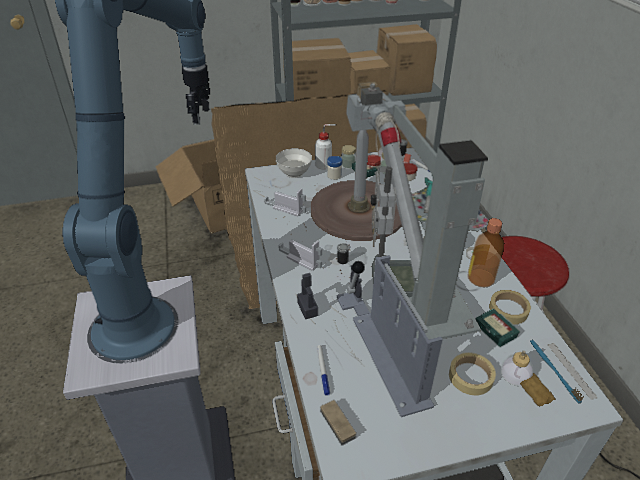

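View pics/top_0.png

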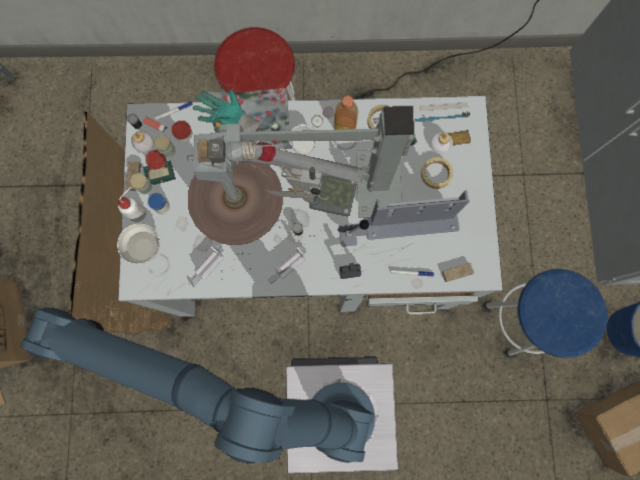

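View pics/wrist_0.png

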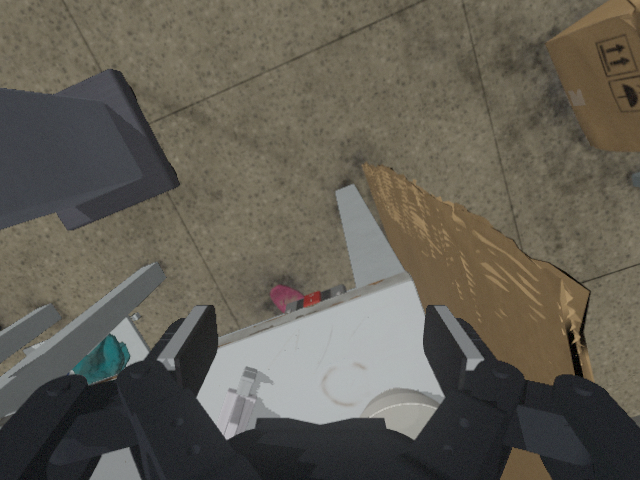

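Side and top views: two brackets (top cam ≈(206,265) and (290,264)), weight at (350,270), panel at (415,215) with the lever on its left end at (364,225), and a drill-press-like structure overhanging behind. Now the numbers.

```bash
cat > geo.py <<'E'
import numpy as np,cv2
from bench import *
def ray(cam,uv,P=None):
    P=P or camera_params(cam); T=np.array(P["camera_from_world"]);K=np.array(P["K"]);D=np.array(P["dist_coeffs"])
    n=cv2.undistortPoints(np.array([[uv]],float),K,D)[0,0]
    R=T[:3,:3];o=-R.T@T[:3,3];d=R.T@np.array([n[0],n[1],1.]);return o,d/np.linalg.norm(d)
def onz(cam,uv,z,P=None):
    o,d=ray(cam,uv,P);return o+d*(z-o[2])/d[2]
def tri(obs):
    A=np.zeros((3,3));b=np.zeros(3);L=[]
    for c,uv in obs:
        o,d=ray(c,uv);M=np.eye(3)-np.outer(d,d);A+=M;b+=M@o;L.append((o,d))
    p=np.linalg.solve(A,b);return p,[float(np.linalg.norm(np.cross(p-o,d))) for o,d in L]
def proj(cam,pts,P=None):
    P=P or camera_params(cam);T=np.array(P["camera_from_world"])
    return cv2.projectPoints(np.array(pts,float).reshape(-1,1,3),cv2.Rodrigues(T[:3,:3])[0],T[:3,3],np.array(P["K"]),np.array(P["dist_coeffs"]))[0][:,0]
def crop(im,c,w,h,s,name):
    x0=int(max(0,c[0]-w/2));y0=int(max(0,c[1]-h/2));a=im[y0:y0+h,x0:x0+w,::-1]
    cv2.imwrite(name,cv2.resize(a,None,fx=s,fy=s,interpolation=cv2.INTER_CUBIC));print(name,"origin",x0,y0,"scale",s)
E
cat > s1.py <<'E'
from geo import *
np.set_printoptions(precision=4,suppress=True)
def t(n,a,b): print(n,*tri([("side",a),("top",b)]))
t("rack",[391.7,359.1],[411.9,220.8]);t("seat",[393.6,328.9],[417.5,215]);t("clip",[401.3,310.5],[421.2,210.8]);t("bar",[403.2,295.8],[422,200.4])
t("knob",[359.9,269.5],[363.9,225.3]);t("pivot",[350.8,289.3],[348.8,230.3]);t("eye",[311.3,289],[352.3,267.5])
t("b rest?",[284.1,248.8],[273.7,277.5]);t("claw",[318.9,253.9],[306.7,247.6]);t("b origin",[315.5,267.6],[301,253.8]);t("bB origin",[298.7,213.6],[216.6,254.8])
t("whet",[334.3,422.3],[457.9,272.5]);t("film",[342.4,259.3],[298.9,229.3]);t("mark",[323.5,371.7],[408.6,269.6])
print(onz("top",[351,280],0))
import cv2
top=cv2.imread("pics/top_0.png")[:,:,::-1];side=cv2.imread("pics/side_0.png")[:,:,::-1]
crop(top,(330,230),300,150,2.6,"pics/t0c.png")
crop(side,(340,290),200,180,3.3,"pics/s0c.png")
crop(top,(240,250),160,110,4.5,"pics/t0b.png")
E
python3 s1.py
```

```text
rack [ 0.5868 -0.2441  0.0008] [0.0020000182277906432, 0.0020000182277906367]
seat [ 0.5803 -0.2438  0.1064] [0.0005989438234830162, 0.0005989438234827025]
clip [ 0.5848 -0.246   0.1634] [0.005840726106222948, 0.005840726106222932]
bar [ 0.5958 -0.2408  0.2027] [0.0028502034358360577, 0.00285020343583625]
knob [ 0.5482 -0.0808  0.1421] [0.0027412045246173024, 0.0027412045246174156]
pivot [ 0.5491 -0.0413  0.0414] [0.005059868097521936, 0.005059868097521965]
eye [ 0.4373 -0.0468  0.0709] [0.0034756272089064917, 0.003475627208906411]
b rest? [0.4174 0.1931 0.0071] [0.0016197633736651264, 0.0016197633736650026]
claw [0.4961 0.0885 0.0606] [0.0035762897555327417, 0.003576289755532609]
b origin [ 0.4903  0.1082 -0.0053] [0.0028261201822299587, 0.002826120182230099]
bB origin [ 0.4969  0.3727 -0.012 ] [0.0013087599100164958, 0.0013087599100164056]
whet [ 0.4162 -0.375   0.0089] [0.0030995634397022517, 0.003099563439702232]
film [0.5678 0.1129 0.0047] [0.001934758729357841, 0.001934758729357665]
mark [ 0.4315 -0.2278 -0.0172] [0.004610059853348798, 0.00461005985334872]
[ 0.4058 -0.0453  0.    ]
pics/t0c.png origin 180 155 scale 2.6
pics/s0c.png origin 240 200 scale 3.3
pics/t0b.png origin 160 195 scale 4.5
```

View pics/t0c.png

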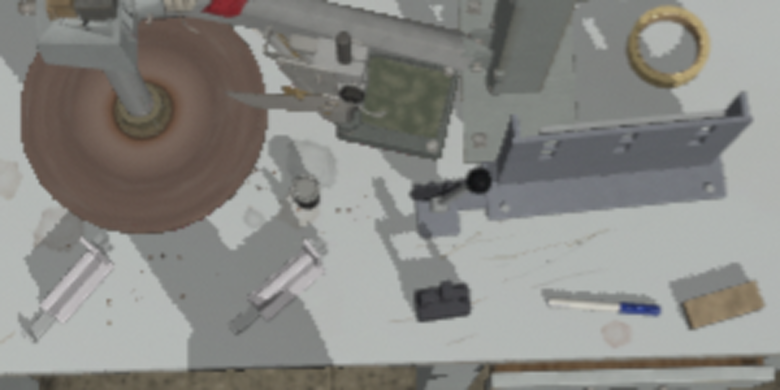

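View pics/s0c.png

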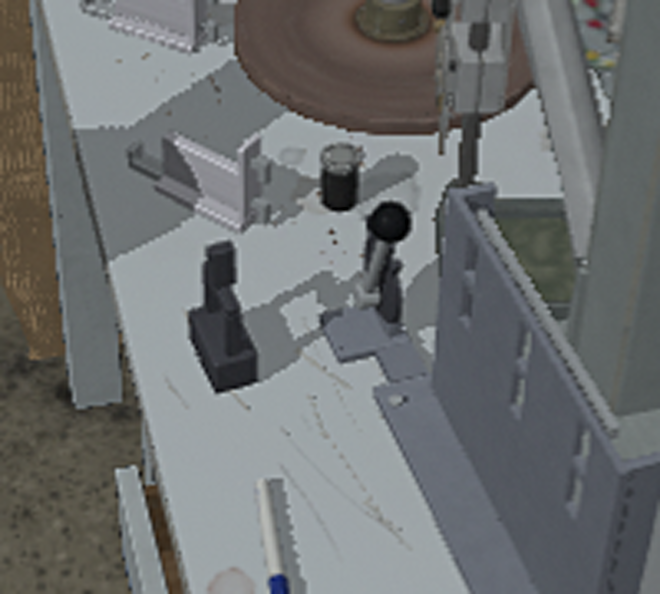

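View pics/t0b.png

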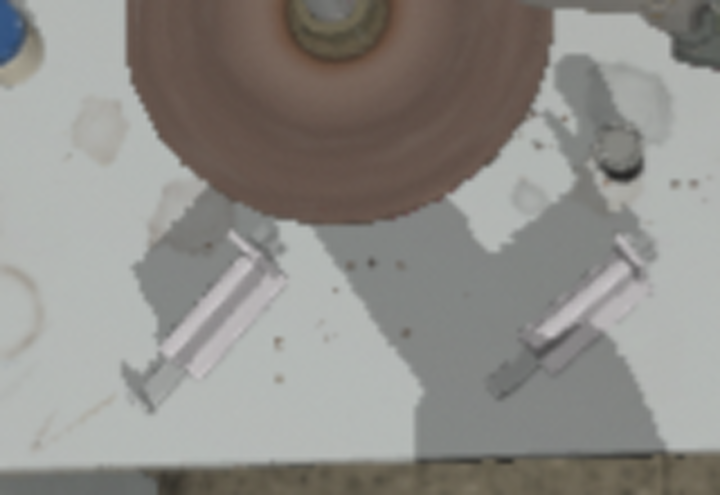

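```bash
cat > s2.py <<'E'
from geo import *
np.set_printoptions(precision=4,suppress=True)
def t(n,a,b): print(n,*tri([("side",a),("top",b)]))
t("red",[388,135],[266,152]);t("colTop near-left",[440,147],[385,136]);t("head",[370,92],[208,148]);t("disc post",[357,204],[235,196])
t("boomlight near col",[412,222],[365,172])
print("base front L/R", onz("top",(367.7,238.8),.01),onz("top",(459.2,230),.01))
a=onz("top",(367.7,238.8),.01);b=onz("top",(459.2,230),.01);d=b-a;print(np.linalg.norm(d),np.degrees(np.arctan2(d[0],-d[1])))
print(read_time_s())
for p in [(0.35,0.4,0.4),(0.42,0.1,0.35),(0.42,-0.2,0.33)]:
    print(p,inverse_kinematics(p,[0.0,1,0,0]))
E
python3 s2.py
```

```text
red [0.6989 0.1825 0.3395] [0.002250053135499604, 0.002250053135499522]
colTop near-left [ 0.6882 -0.1128  0.4678] [0.0025497763690911558, 0.0025497763690912763]
head [0.6916 0.3207 0.3964] [0.0017882950648255912, 0.0017882950648257455]
disc post [0.6688 0.3079 0.0418] [0.003471511794255571, 0.003471511794255717]
boomlight near col [ 0.6675 -0.0797  0.2609] [0.0006507266465314474, 0.0006507266465311898]
base front L/R [ 0.5325 -0.1016  0.01  ] [ 0.5531 -0.389   0.01  ]
0.2881666687440704 4.100404633210561
2.25
(0.35, 0.4, 0.4) [-1.0094  0.0596  0.0838  1.683  -0.0051  1.3992  0.6459]
(0.42, 0.1, 0.35) [-0.7988 -0.159   0.4243  1.9756  0.0675  1.3117  1.1743]
(0.42, -0.2, 0.33) [-0.9794 -0.3031  1.169   1.9615  0.2881  1.3124  1.6677]
```

```bash
cat >> geo.py <<'E'
def Q(psi): return [-np.sin(psi/2),np.cos(psi/2),0.,0.]   # tool down, tool x = -(cos psi, sin psi)
def st():
    q=read_tcp_rot(); print("t",round(read_time_s(),1),"tcp",np.round(read_eef_pos(),4),"psi",round(float(np.degrees(-2*np.arctan2(q[0],q[1]))),2),"q",np.round(read_qpos(),2),"F",np.round(read_ft_force(),1),"gap",round(read_finger_gap(),4))
def look(tag,names=(),cam="wrist"):
    P=camera_params(cam);im=read_camera(cam);cv2.imwrite(f"pics/{tag}.png",im[:,:,::-1])
    np.savez(f"pics/{tag}.npz",K=P["K"],D=P["dist_coeffs"],T=P["camera_from_world"])
    for n in names: print(n,[(np.round(d["at"],1).tolist(),round(d["confidence"],2)) for d in tip_of(cam,n)])
    return im,P
def loadP(tag):
    z=np.load(f"pics/{tag}.npz");return dict(K=z["K"],dist_coeffs=z["D"],camera_from_world=z["T"])
E
cat > s3.py <<'E'
from geo import *
a=1.19; r=.46
move_ptp([r*np.cos(a),r*np.sin(a),.40],Q(np.radians(-21.8))); st()
q=np.array(read_qpos()); q[0]+=1.19+0.42; move_j(q.tolist()); st()
move_ptp([0.40,-.20,.36],Q(np.radians(4))); st()
N=["rack","rack_seat","rack_clip","rack_bar","lever_knob","lever_pivot","proof_weight","weight_eye"]
look("w1",N)
E
python3 s3.py
```

```text
t 3.2 tcp [0.171  0.4274 0.3993] psi -21.79 q [-1.31 -0.08  0.03  1.83  0.    1.4  -0.09] F [-0.1  0.3 -0.6] gap 0.0851
t 5.6 tcp [ 0.4209 -0.1864  0.3993] psi -113.89 q [ 0.29 -0.08  0.03  1.83  0.    1.4  -0.09] F [-0.3 -0.4 -0.5] gap 0.0853
t 7.4 tcp [ 0.4001 -0.1998  0.3601] psi 4.01 q [ 0.22 -0.1   0.14  1.92  0.01  1.32  2.  ] F [-0.6  0.6 -0.2] gap 0.0855
rack [([282.3, 303.0], 0.63)]
rack_seat [([276.6, 339.5], 0.71), ([283.1, 305.1], 0.25)]
rack_clip [([269.0, 383.2], 0.59)]
rack_bar [([266.1, 415.5], 0.64)]
lever_knob [([419.3, 352.3], 0.83), ([269.2, 382.8], 0.3)]
lever_pivot [([430.0, 305.8], 0.69)]
proof_weight [([430.7, 214.7], 0.82)]
weight_eye [([448.2, 227.5], 0.89), ([521.5, 310.2], 0.4)]
```

View pics/w1.png

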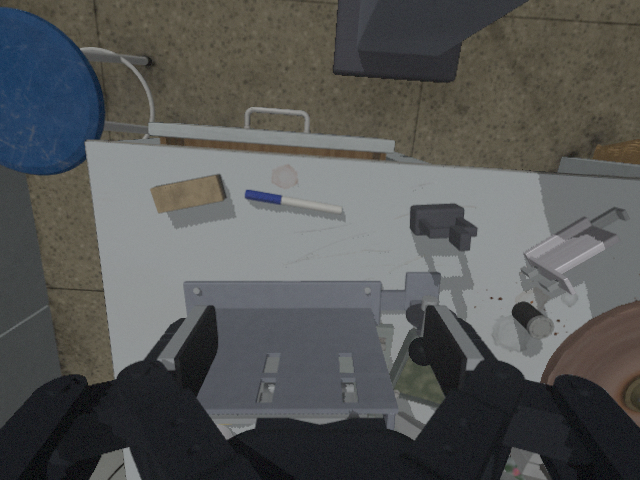

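```bash
python3 -c "
from geo import *
im=cv2.imread('pics/w1.png')[:,:,::-1]
crop(im,(290,350),230,150,3.4,'pics/w1a.png')
crop(im,(460,270),200,150,4,'pics/w1b.png')
print(read_time_s())
P=loadP('w1')
for n,uv,z in [('L',(190,283),.01),('R',(379,280),.01)]:print(n,onz('wrist',uv,z,P))
"
```

```text
pics/w1a.png origin 175 275 scale 3.4
pics/w1b.png origin 360 195 scale 4
7.825
L [ 0.55331128 -0.37939432  0.01      ]
R [ 0.52958856 -0.10553342  0.01      ]
```

View pics/w1a.png

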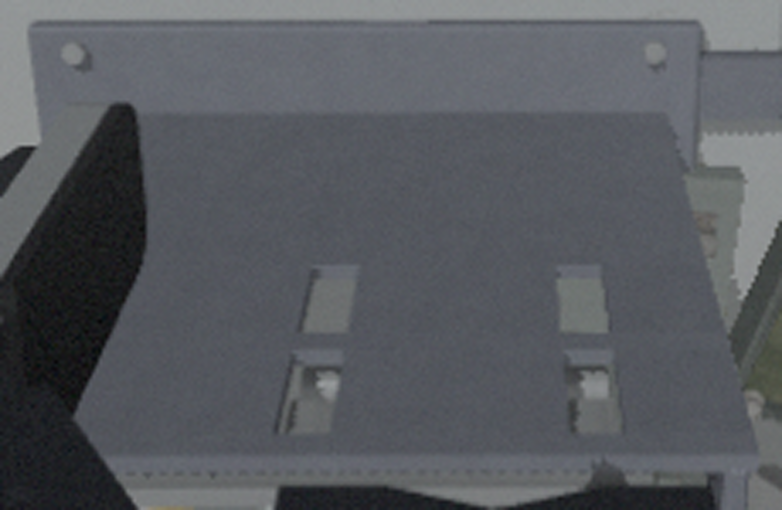

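View pics/w1b.png

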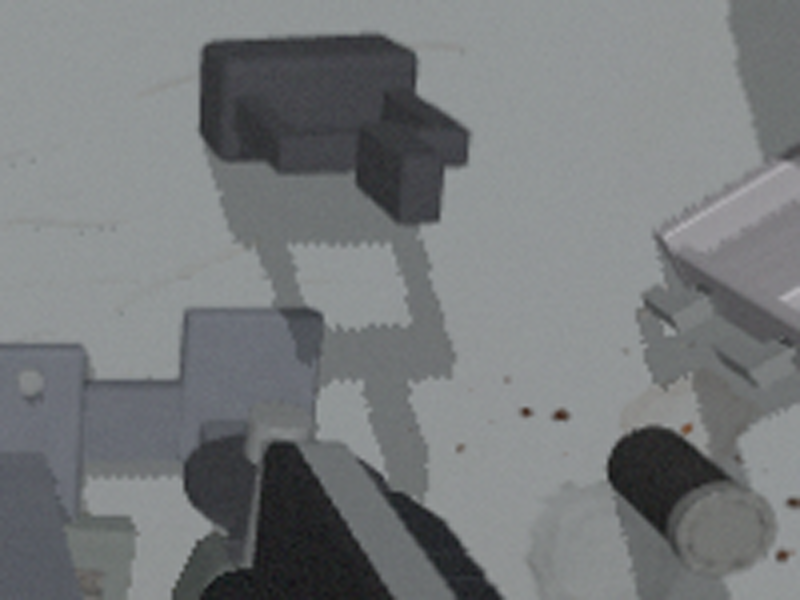

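```bash
cat > s4.py <<'E'
from geo import *
from scipy.optimize import least_squares
np.set_printoptions(precision=4,suppress=True)
P=loadP('w1')
C=[((312,266),-8,120),((359,266),8,120),((301,332),-8,156),((348,333),8,156),((293,352),-8,164),((343,350),8,164),((277,434),-8,200),((332,434),8,200),
((557,265),77,120),((602,265),93,120),((561,333),77,156),((607,333),93,156),((564,352),77,164),((614,350),93,164),((571,432),77,200),((623,432),93,200),((752,458),130,208),((665,113),130,10)]
uv=np.array([[175+a/3.4,275+b/3.4] for (a,b),_,_ in C]);L=np.array([[0,y,z] for _,y,z in C])/1000.
def W(p,L):
    c,s=np.cos(p[2]),np.sin(p[2]);return np.c_[p[0]+c*L[:,0]-s*L[:,1],p[1]+s*L[:,0]+c*L[:,1],L[:,2]+(p[3] if len(p)>3 else 0)]
for p0 in ([.58,-.24,.08],[.58,-.24,.08,0]):
    r=least_squares(lambda p:(proj('wrist',W(p,L),P)-uv).ravel(),p0,loss='soft_l1');print(r.x,np.degrees(r.x[2]),np.sqrt(np.mean(r.fun**2)))
p=np.append(least_squares(lambda p:(proj('wrist',W(p,L),P)-uv).ravel(),[.58,-.24,.08],loss='soft_l1').x,0)
print((proj('wrist',W(p,L),P)-uv).round(1))
pts=np.array([[0,0,0],[0,0,100],[-25,205,45],[-25,205-39.4,153],[-41,0,10]])/1000.
w=W(p,pts);print(w);
for c in('wrist',):print(proj(c,w,P))
print("side",proj('side',w)); print("top",proj('top',w))
# weight: tab top corners in w1b (z=120) and block
for nm,(a,b),z in [("tab1",(402,222),.12),("tab2",(440,220),.12),("tab3",(443,165),.12),("tab4",(357,180),.12),("blkL",(205,45),.034),("blkR",(412,48),.034)]:
    print(nm,onz('wrist',(360+a/4,195+b/4),z,P))
E
python3 s4.py
```

```text
[ 0.5851 -0.2427  0.0693] 3.971678013658121 0.5590025218527201
[ 0.5862 -0.2426  0.0697 -0.0014] 3.991453447694225 0.5228538015823405
[[ 0.6 -0.2]
 [ 0.2 -0.2]
 [-0.8  0.4]
 [-0.1  0. ]
 [ 0.4 -0.6]
 [ 0.6 -0. ]
 [-0.7  0.1]
 [-0.6  0.1]
 [-0.4  0.1]
 [-0.3  0.1]
 [ 0.   0. ]
 [ 1.1  0. ]
 [-0.4 -0.6]
 [-0.3 -0. ]
 [-0.5  0.7]
 [ 0.5  0.7]
 [ 2.1 -0.6]
 [-0.3  0. ]]
[[ 0.5851 -0.2427  0.    ]
 [ 0.5851 -0.2427  0.1   ]
 [ 0.546  -0.0399  0.045 ]
 [ 0.5487 -0.0792  0.153 ]
 [ 0.5442 -0.2455  0.01  ]]
[[283.8805 304.9972]
 [276.0709 343.3099]
 [429.1284 304.4856]
 [421.9089 351.9499]
 [282.3606 283.0342]]
side [[391.6071 358.7551]
 [395.5028 329.9874]
 [351.4439 287.5842]
 [358.9672 265.8598]
 [375.3984 360.4158]]
top [[411.3617 222.0233]
 [416.636  214.1802]
 [348.326  232.6958]
 [363.6904 223.3411]
 [413.5222 233.9718]]
tab1 [ 0.4409 -0.0449  0.12  ]
tab2 [ 0.4397 -0.0348  0.12  ]
tab3 [ 0.4242 -0.037   0.12  ]
tab4 [ 0.4299 -0.0591  0.12  ]
blkL [ 0.4132 -0.0815  0.034 ]
blkR [ 0.4097 -0.0151  0.034 ]
```

```bash
cat >> geo.py <<'E'
RX,RY,RPSI=0.5851,-0.2427,0.0693
def rw(x,y,z):  # rack mm -> world m
    c,s=np.cos(RPSI),np.sin(RPSI);x/=1000;y/=1000
    return [RX+c*x-s*y,RY+s*x+c*y,z/1000]
E
cat > s5.py <<'E'
from geo import *
o=Q(RPSI)
move_gripper(.050)
move_ptp(rw(-30,172,280),o)
movel(rw(-30,172,160),o,speed=.15); st()
movel(rw(-30,237,160),o,speed=.12); st()
movel(rw(-30,237,260),o,speed=.2)
move_ptp(rw(-150,160,330),o);st()
look("w2",["lever_knob","lever_pivot"]);look("s2",["lever_knob"],"side");look("t2",["lever_knob"],"top")
for y in (165.6,244.4): print(y,proj('side',[rw(-25,y,153)]),proj('top',[rw(-25,y,153)]),proj('wrist',[rw(-25,y,153)]))
im=cv2.imread('pics/s2.png')[:,:,::-1];crop(im,(340,280),120,100,5,'pics/s2c.png')
E
python3 s5.py
```

```text
t 10.1 tcp [ 0.5442 -0.0737  0.1612] psi 3.93 q [ 0.08  0.29 -0.02  1.92  0.01  0.92  1.69] F [0.3 0.3 0.5] gap 0.0501
t 10.8 tcp [ 0.5389 -0.0089  0.1603] psi 3.96 q [-0.01  0.28 -0.05  1.94  0.02  0.92  1.56] F [ 0.1 -0.1  0.6] gap 0.0495
t 12.1 tcp [ 0.4244 -0.0925  0.3287] psi 4.01 q [ 0.11 -0.1   0.01  1.98  0.    1.26  1.76] F [0.3 0.3 0.1] gap 0.05
lever_knob []
lever_pivot [([354.6, 293.5], 0.82)]
lever_knob [([348.8, 245.8], 0.83)]
lever_knob [([332.8, 227.4], 0.64), ([415.9, 215.4], 0.52)]
165.6 [[358.97490449 265.86987076]] [[363.70346627 223.33826583]] [[325.37220592 343.0472697 ]]
244.4 [[347.49479076 245.2197019 ]] [[336.45642275 225.87995442]] [[406.05443113 343.25269536]]
pics/s2c.png origin 280 230 scale 5
```

View pics/s2c.png

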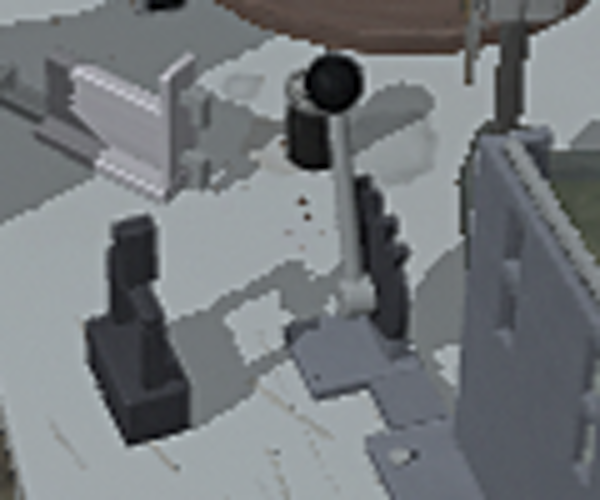

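View pics/w2.png

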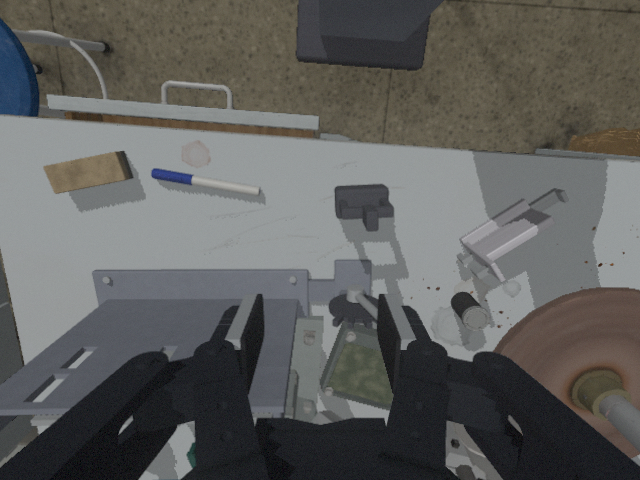

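```bash
cat > s6.py <<'E'
from geo import *
np.set_printoptions(precision=4,suppress=True)
psi=np.radians(-47)
move_ptp([.425,.185,.27],Q(psi)); st()
look("w3",["bracket_1","bracket_1_claw","bracket_1_rest"])
E
python3 s6.py
```

```text
t 13.8 tcp [0.4254 0.1842 0.2701] psi -47.05 q [-0.1   0.03 -0.4   1.99  0.01  1.13  0.24] F [-0.6 -0.3  0.4] gap 0.0501
bracket_1 [([486.1, 122.4], 0.67), ([315.7, 284.9], 0.56)]
bracket_1_claw [([313.2, 309.0], 0.65), ([260.3, 408.5], 0.6)]
bracket_1_rest [([320.2, 192.6], 0.97), ([509.9, 139.0], 0.28)]
```

View pics/w3.png

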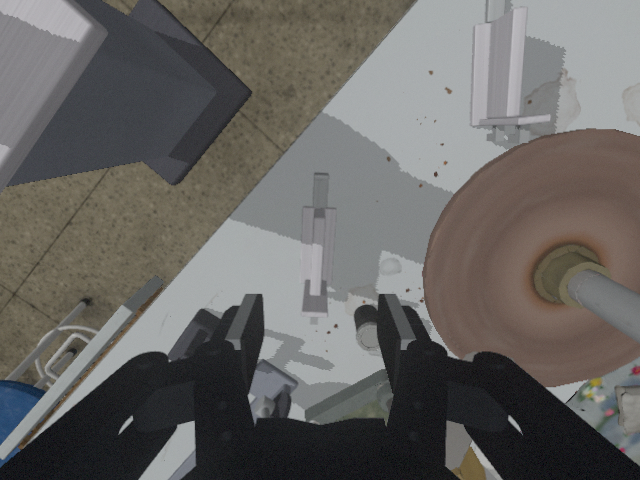

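```bash
python3 -c "
from geo import *
im=cv2.imread('pics/w3.png')[:,:,::-1]
crop(im,(318,250),80,160,5,'pics/w3a.png')
crop(im,(510,70),110,160,5,'pics/w3b.png')
"
```

```text
pics/w3a.png origin 278 170 scale 5
pics/w3b.png origin 455 0 scale 5
```

View pics/w3a.png

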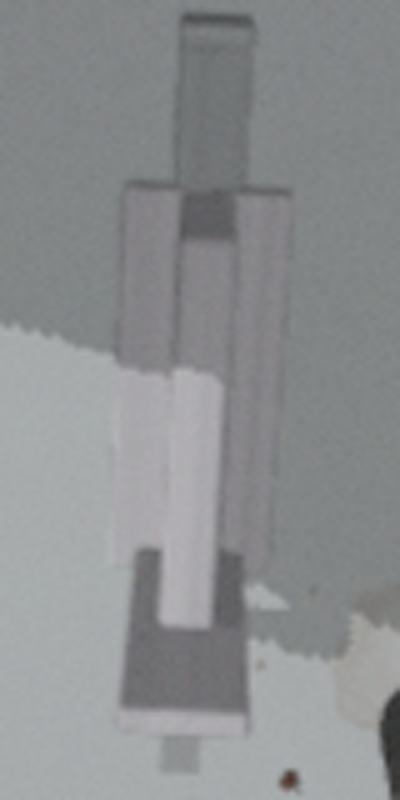

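View pics/w3b.png

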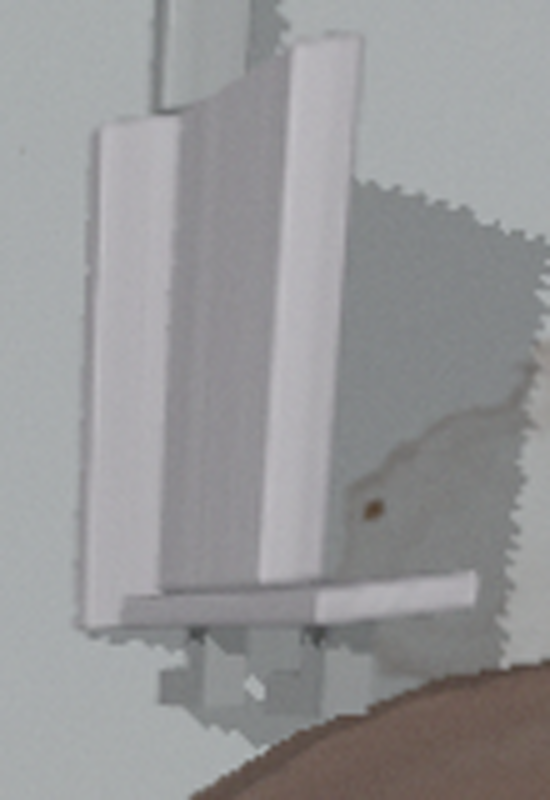

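```bash
cat >> geo.py <<'E'
from scipy.optimize import least_squares
def fitpose(cam,P,uv,L,p0):
    uv=np.array(uv,float);L=np.array(L,float)/1000.
    def W(p):
        c,s=np.cos(p[2]),np.sin(p[2]);return np.c_[p[0]+c*L[:,0]-s*L[:,1],p[1]+s*L[:,0]+c*L[:,1],L[:,2]]
    r=least_squares(lambda p:(proj(cam,W(p),P)-uv).ravel(),p0,loss='soft_l1')
    print("fit",np.round(r.x,4),"deg",round(float(np.degrees(r.x[2])),2),"rms px",round(float(np.sqrt(np.mean(((proj(cam,W(r.x),P)-uv))**2))),2))
    print((proj(cam,W(r.x),P)-uv).round(1).tolist());return r.x
E
cat > s7.py <<'E'
from geo import *
P=loadP('w3')
A=[((123,184),-92,-19,8),((293,191),-92,19,8),((112,565),0,-19,8),((267,567),0,19,8),((181,240),-92,-6,52),((236,240),-92,6,52),((159,626),-6,-6,52),((213,629),-6,6,52),((119,709),-6,-13,86),((249,709),-6,13,86),((118,732),0,-13,86),((248,732),0,13,86)]
fitpose('wrist',P,[(278+a[0][0]/5,170+a[0][1]/5) for a in A],[a[1:] for a in A],[.49,.108,-.85])
B=[((102,128),-92,-19,8),((82,628),0,-19,8),((296,43),-92,-6,52),((363,35),-92,6,52),((259,583),-6,-6,52),((322,580),-6,6,52),((317,596),-6,-13,86),((476,572),-6,13,86),((316,620),0,-13,86),((476,602),0,13,86)]
fitpose('wrist',P,[(455+a[0][0]/5,0+a[0][1]/5) for a in B],[a[1:] for a in B],[.497,.37,-.8])
E
python3 s7.py
```

```text
fit [ 0.4905  0.1072 -0.8728] deg -50.01 rms px 0.51
[[-0.2, -0.0], [0.0, 0.3], [-0.8, -0.3], [0.2, 0.8], [-0.7, -1.0], [0.3, -0.4], [-0.0, 0.2], [0.4, 0.1], [-0.2, -0.9], [0.5, 0.3], [-0.2, -0.0], [0.4, 1.2]]
fit [ 0.5007  0.3613 -0.7216] deg -41.35 rms px 0.83
[[-0.2, -1.0], [0.2, 0.8], [-0.9, -0.6], [0.6, -0.9], [-0.6, 1.2], [0.3, 0.3], [-0.1, -1.4], [0.9, -0.3], [-0.5, 1.5], [0.1, 1.5]]
```

```bash
cat >> geo.py <<'E'
GX=58.;GZ=36.
def bw(pose,x,y,z):
    c,s=np.cos(pose[2]),np.sin(pose[2]);x/=1000;y/=1000
    return [pose[0]+c*x-s*y,pose[1]+s*x+c*y,z/1000]
def grasp(pose):
    o=Q(pose[2]);move_gripper(.045,effort=70)
    move_ptp(bw(pose,-GX,0,140),o);movel(bw(pose,-GX,0,GZ),o,speed=.12);st()
    g=move_gripper(0.0,effort=70);st()
    movel(bw(pose,-GX,0,GZ+20),o,speed=.1);st()
E
cat > s8.py <<'E'
from geo import *
A=[.4905,.1072,-.8728]
grasp(A)
movel(bw(A,-GX-30,0,260),Q(A[2]),speed=.2); st()
move_ptp(rw(-GX-70,-60,260),Q(RPSI)); st()
look("w4",["bracket_1_claw"]);look("t4",[],"top");look("s4",["bracket_1_claw"],"side")
E
python3 s8.py
```

```text
t 15.8 tcp [0.4541 0.1521 0.0368] psi -50.0 q [-0.12  0.41 -0.32  2.13  0.21  0.63  0.11] F [ 0.1 -0.2  0.1] gap 0.0451
t 16.2 tcp [0.454  0.1519 0.0368] psi -50.01 q [-0.12  0.41 -0.32  2.13  0.21  0.63  0.11] F [-0.6  0.7  3.8] gap 0.0108
t 16.6 tcp [0.4534 0.1516 0.0561] psi -50.02 q [-0.11  0.37 -0.33  2.12  0.19  0.67  0.13] F [-0.7  0.4 -2. ] gap 0.0114
t 17.8 tcp [0.433  0.1739 0.2585] psi -50.02 q [-0.08  0.05 -0.4   1.99  0.02  1.11  0.21] F [ 0.3  0.4 -3. ] gap 0.0111
t 19.5 tcp [ 0.4622 -0.31    0.2596] psi 4.08 q [ 0.39  0.2   0.14  1.82 -0.03  1.13  2.19] F [-1.  -0.3 -2.1] gap 0.0111
bracket_1_claw []
bracket_1_claw [([387.7, 300.6], 0.93), ([310.9, 288.7], 0.26)]
```

View pics/w4.png

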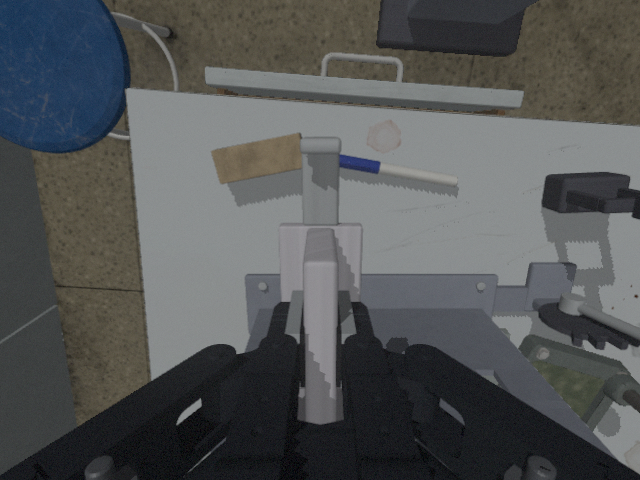

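View pics/s4.png

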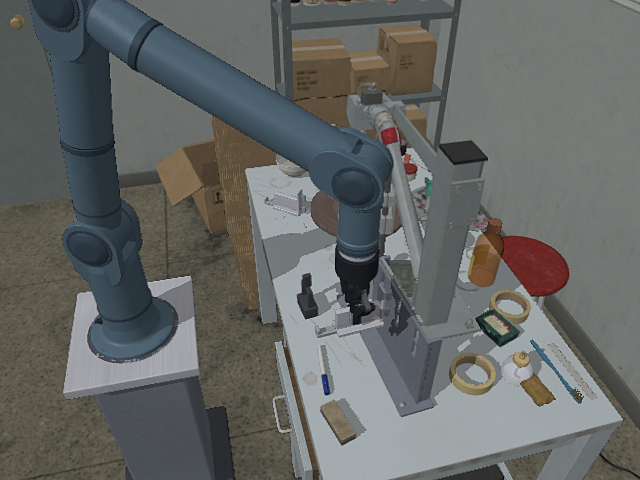

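```bash
python3 -c "
from geo import *
im=cv2.imread('pics/w4.png')[:,:,::-1]
crop(im,(320,280),110,300,2.6,'pics/w4a.png')
crop(im,(320,200),110,140,5,'pics/w4b.png')
"
```

```text
pics/w4a.png origin 265 130 scale 2.6
pics/w4b.png origin 265 130 scale 5
```

View pics/w4b.png

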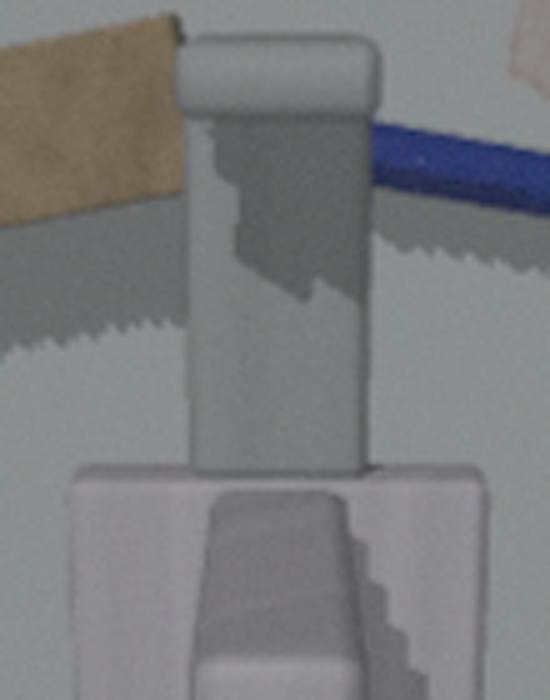

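View pics/w4a.png

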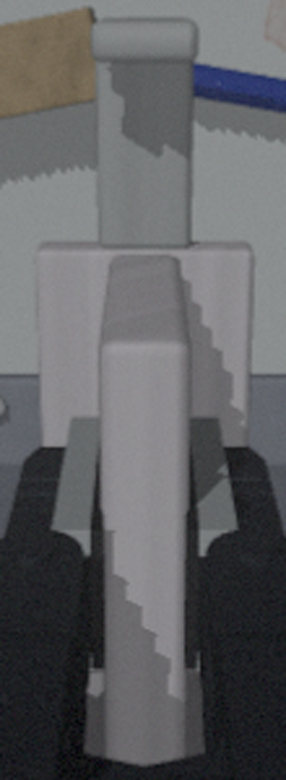

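```bash
cat > s9.py <<'E'
from geo import *
from scipy.spatial.transform import Rotation as R
P=loadP('w4')
A=[((184,38),-130,-8,20),((378,38),-130,8,20),((178,112),-124,-8,20),((378,112),-124,8,20),((73,472),-92,-19,8),((486,472),-92,19,8),((193,662),-92,-6,52),((361,662),-92,6,52),((212,492),-92,-6,8),((337,492),-92,6,8)]
uv=np.array([(265+a[0][0]/5,130+a[0][1]/5) for a in A]);L=np.array([a[1:] for a in A])/1000.
def W(p,L): return R.from_euler('zy',[p[3],p[4]]).apply(L)+p[:3]
tcp=np.array([0.4622,-0.31,0.2596])
f=lambda p:np.r_[(proj('wrist',W(p,L),P)-uv).ravel()]
p0=np.r_[tcp+[.058,.004,-.036],.07,0]
r=least_squares(f,p0,loss='soft_l1');p=r.x
print(p.round(4),np.degrees(p[3:]).round(2),f(p).reshape(-1,2).round(1).tolist())
c,s=np.cos(RPSI),np.sin(RPSI);d=p[:3]-tcp;print("origin rel tcp in rack axes mm",np.round([1000*(c*d[0]+s*d[1]),1000*(-s*d[0]+c*d[1]),1000*d[2]],1))
# with pitch fixed 0
f2=lambda q:f(np.r_[q,0]);q=least_squares(f2,p0[:4],loss='soft_l1').x;d=q[:3]-tcp
print("nopitch",np.round([1000*(c*d[0]+s*d[1]),1000*(-s*d[0]+c*d[1]),1000*d[2]],1),np.degrees(q[3]).round(2),f2(q).reshape(-1,2).round(1).tolist())
E
python3 s9.py
```

```text
[ 0.5188 -0.3065  0.2212  0.0682  0.0174] [3.91 0.99] [[-2.1, 0.0], [1.1, 0.1], [-0.7, 1.4], [0.8, 1.5], [-1.7, 0.3], [0.6, 0.5], [-1.3, -0.4], [1.4, -0.3], [-0.4, -3.6], [1.4, -3.6]]
origin rel tcp in rack axes mm [ 56.7  -0.4 -38.4]
nopitch [ 57.   -0.5 -35.7] 3.84 [[-2.1, -0.1], [1.2, 0.1], [-0.7, 1.4], [0.9, 1.5], [-2.0, 1.3], [0.8, 1.6], [-1.5, -0.8], [1.7, -0.7], [-0.6, -2.6], [1.4, -2.5]]
```

```bash
cat >> geo.py <<'E'
def fr():
    f=np.array(read_ft_force());c,s=np.cos(RPSI),np.sin(RPSI);return np.array([c*f[0]+s*f[1],-s*f[0]+c*f[1],f[2]])
def rk():
    p=np.array(read_eef_pos())-[RX,RY,0];c,s=np.cos(RPSI),np.sin(RPSI);return 1000*np.array([c*p[0]+s*p[1],-s*p[0]+c*p[1],p[2]])
def insert(ycol,ox=57.,oy=-.5,oz=36.,zin=120.):
    o=Q(RPSI);Y=ycol-oy
    move_ptp(rw(-ox-55,Y,oz+zin+60),o);movel(rw(-ox-55,Y,oz+zin),o,speed=.15);st()
    f0=fr();X=-ox-24;movel(rw(X,Y,oz+zin),o,speed=.08);print(rk().round(1),(fr()-f0).round(1))
    for x in list(range(-20,-1,4))+[-2,-1,0,1,2]:
        movel(rw(-ox+x,Y,oz+zin),o,speed=.05);d=fr()-f0;print("in",x,rk().round(1),d.round(1))
        if abs(d[0])>5: break
    return f0,Y
E
cat > s10.py <<'E'
from geo import *
insert(-85)
look("w5");look("s5",["bracket_1_claw"],"side")
E
python3 s10.py
```

```text
t 20.7 tcp [ 0.48   -0.3349  0.1572] psi 3.99 q [ 0.42  0.36  0.14  1.84 -0.06  0.94  2.23] F [-0.3 -1.3 -1. ] gap 0.0112
[-80.5 -84.2 156. ] [ 0.1  1.2 -1. ]
in -20 [-77.1 -84.5 155.9] [ 0.4  1.6 -1.5]
in -16 [-72.7 -84.4 156. ] [-0.7  1.3 -1.6]
in -12 [-68.5 -84.3 156. ] [ 0.7  2.1 -0.9]
in -8 [-64.6 -84.3 156. ] [ 0.7  1.9 -0.3]
in -4 [-60.6 -84.3 156. ] [ 0.4  1.5 -1.9]
in -2 [-59.1 -84.6 155.9] [-0.   1.  -1.6]
in -1 [-59.1 -84.6 155.8] [-3.2  2.2  0. ]
in 0 [-59.1 -84.6 155.8] [-5.9  2.   1.2]
bracket_1_claw [([420.8, 336.2], 0.69), ([323.9, 371.0], 0.54)]
```

```bash
python3 -c "
from geo import *
im=cv2.imread('pics/s5.png')[:,:,::-1]
crop(im,(400,330),130,130,5,'pics/s5c.png')"
```

```text
pics/s5c.png origin 335 265 scale 5
```

View pics/s5c.png

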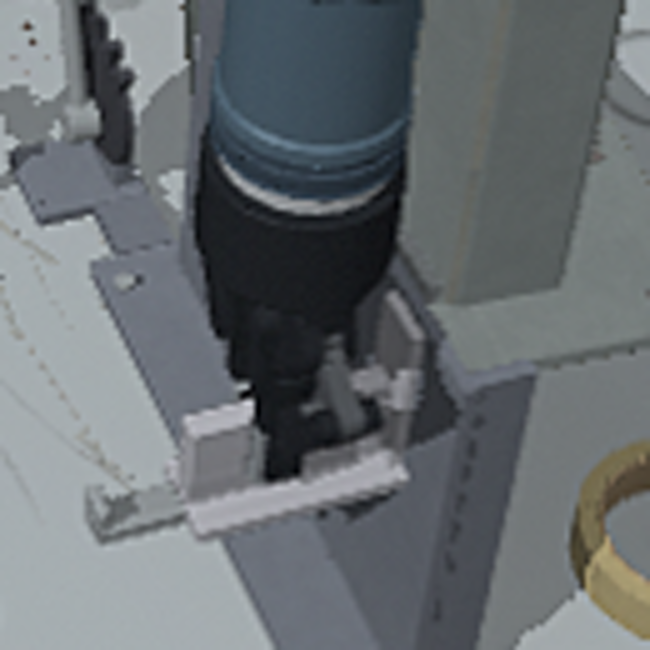

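View pics/w5.png

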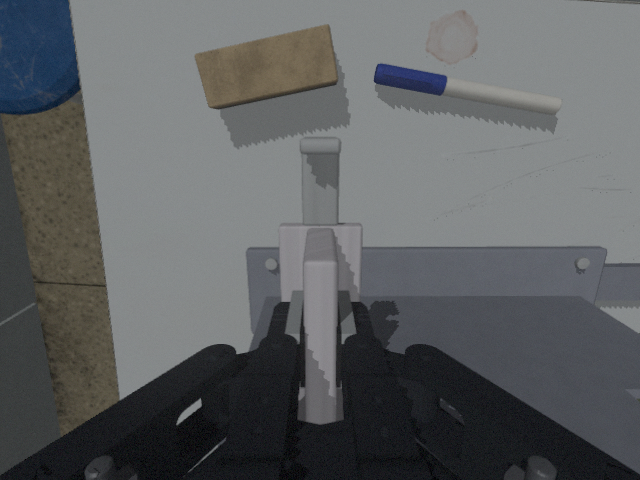

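```bash
cat >> geo.py <<'E'
def press(X,Y,z0,depth=20.,fmax=14.,tmax=26):
    o=Q(RPSI);f0=fr();d=0
    while d<tmax:
        d+=2 if d<6 else 1
        movel(rw(X,Y,z0-d),o,speed=.04);r=rk();f=fr()-f0;print("dn",d,r.round(1),f.round(1))
        if z0-r[2]>depth-2 and f[2]>fmax: break
        if f[2]>22: break
E
cat > s11.py <<'E'
from geo import *
press(-58.8,-84.5,156)
look("s6",["bracket_1_claw"],"side")
E
python3 s11.py
```

```text
dn 2 [-59.1 -84.8 153.8] [ 3.  -1.3 -2.8]
dn 4 [-59.1 -84.7 151.7] [ 3.2 -2.5 -1.8]
dn 6 [-59.1 -84.6 149.7] [ 2.3 -2.8 -2.1]
dn 7 [-59.1 -84.5 148.9] [ 3.1 -2.6 -0.8]
dn 8 [-59.  -84.5 148. ] [ 1.7 -1.2 -1. ]
dn 9 [-59.  -84.5 146.9] [ 0.9 -2.  -0.3]
dn 10 [-59.1 -84.5 145.9] [ 0.9 -1.8 -0.3]
dn 11 [-59.1 -84.5 144.9] [ 0.6 -0.5  0.9]
dn 12 [-59.  -84.6 144. ] [ 0.4 -1.4  0.6]
dn 13 [-59.1 -84.6 143.1] [ 0.2 -1.7  0.1]
dn 14 [-59.  -84.7 142.2] [ 0.3 -2.3  0.9]
dn 15 [-59.  -84.7 141.1] [ 0.2 -2.6  0.9]
dn 16 [-59.1 -84.7 140. ] [ 0.9 -2.5 -0.2]
dn 17 [-59.1 -84.7 139. ] [ 0.8 -2.4 -0.7]
dn 18 [-59.1 -84.7 138. ] [ 1.2 -1.7 -0.4]
dn 19 [-59.1 -84.7 137. ] [ 1.  -0.9 -0.1]
dn 20 [-59.1 -84.7 136.7] [-1.5 -0.4  2.6]
dn 21 [-59.1 -84.8 136.6] [-4.   0.8  6.9]
dn 22 [-59.2 -84.8 136.5] [-4.5  1.  10.7]
dn 23 [-59.2 -84.9 136.5] [-6.6  2.3 14.6]
bracket_1_claw [([417.5, 343.0], 0.65), ([412.3, 360.7], 0.31), ([394.4, 359.8], 0.3)]
```

```bash
cat > s12.py <<'E'
from geo import *
move_gripper(.04)
st()
movel(rw(-75,-84.5,260),Q(RPSI),speed=.2)
move_ptp(rw(-170,40,300),Q(RPSI))
look("w7",["bracket_1","bracket_1_claw","bracket_1_rest"]);look("s7",["bracket_1_claw","bracket_1_rest","bracket_1"],"side");look("t7",["proof_weight","weight_eye","bracket_1","bracket_1_rest"],"top")
for c in("wrist","side","top"): print(c,proj(c,[rw(12.5,-85,152),rw(-108,-85,108),rw(0,-85,100)]).round(1).tolist())
im=cv2.imread('pics/s7.png')[:,:,::-1]
crop(im,(400,330),130,130,5,'pics/s7c.png')
E
python3 s12.py
```

```text
t 28.9 tcp [ 0.5335 -0.3304  0.1329] psi 4.04 q [ 0.39  0.46  0.13  1.75 -0.07  0.93  2.19] F [-0.8  0.6  0.8] gap 0.04
bracket_1 [([205.3, 369.7], 0.93), ([460.2, 219.9], 0.23)]
bracket_1_claw []
bracket_1_rest [([194.6, 272.5], 0.76)]
bracket_1_claw [([416.6, 342.8], 0.67)]
bracket_1_rest [([362.6, 375.0], 0.92)]
bracket_1 [([410.5, 359.5], 0.97), ([299.1, 212.8], 0.72), ([302.4, 202.1], 0.57)]
proof_weight [([349.6, 274.0], 0.62), ([219.4, 255.7], 0.52), ([348.9, 232.8], 0.42)]
weight_eye [([414.4, 202.9], 0.66), ([351.2, 268.5], 0.58)]
bracket_1 [([217.7, 255.7], 0.69), ([441.7, 210.9], 0.58)]
bracket_1_rest []
wrist [[188.7, 413.6], [191.2, 277.4], [204.6, 366.8]]
side [[420.6, 342.1], [363.7, 370.5], [412.1, 359.8]]
top [[448.2, 202.8], [450.6, 246.4], [444.9, 211.5]]
pics/s7c.png origin 335 265 scale 5
```

View pics/s7c.png

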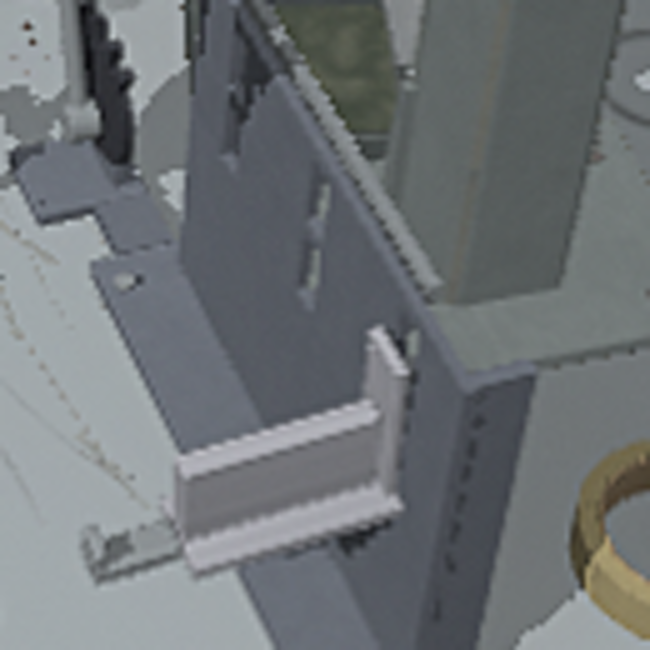

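View pics/w7.png

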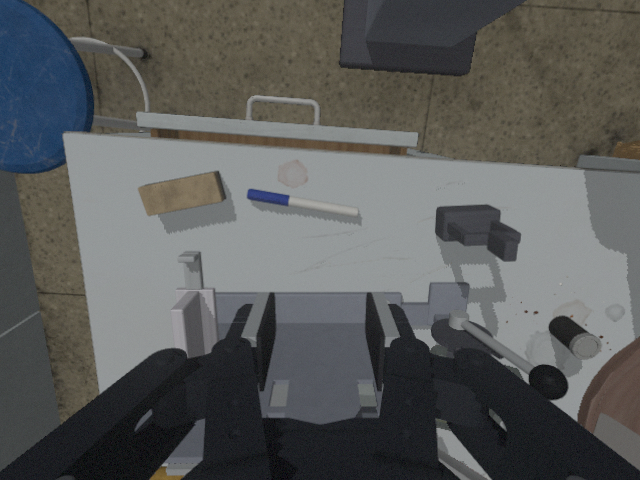

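```bash
python3 -c "
from geo import *
L=[(-92,-104,108),(0,-104,108),(-92,-91,152),(-92,-79,152),(-6,-91,152),(-6,-98,186),(0,-98,186),(-6,-72,186),(-130,-93,120),(-130,-77,120)]
for l,p in zip(L,proj('side',[rw(*l) for l in L])): print(l,((p-[335,265])*5).round(0), )
"
```

```text
(-92, -104, 108) [198. 555.]
(0, -104, 108) [408. 497.]
(-92, -91, 152) [193. 460.]
(-92, -79, 152) [181. 437.]
(-6, -91, 152) [393. 408.]
(-6, -98, 186) [410. 365.]
(0, -98, 186) [424. 361.]
(-6, -72, 186) [382. 317.]
(-130, -93, 120) [100. 539.]
(-130, -77, 120) [ 86. 507.]
```

```bash
cat > s13.py <<'E'
from geo import *
move_ptp([.42,.1,.32],Q(np.radians(-20)))
psi=-.72
move_ptp([.413,.439,.26],Q(psi)); st()
im,P=look("w8",["bracket_1","bracket_1_claw","bracket_1_rest"])
B=[.5007,.3613,-.7216]
print(proj('wrist',[bw(B,0,0,0),bw(B,-108,0,8)]).round(1).tolist())
crop(im,(318,230),130,170,4.5,'pics/w8a.png')
E
python3 s13.py
```

```text
t 33.5 tcp [0.4146 0.4372 0.2598] psi -41.41 q [-0.35  0.36 -0.66  1.68  0.24  1.18 -0.22] F [ 0.9 -0.3  0.5] gap 0.0398
bracket_1 [([318.5, 293.1], 0.57)]
bracket_1_claw []
bracket_1_rest [([317.4, 296.0], 0.19)]
[[319.7, 295.0], [319.5, 208.0]]
pics/w8a.png origin 253 145 scale 4.5
```

View pics/w8a.png

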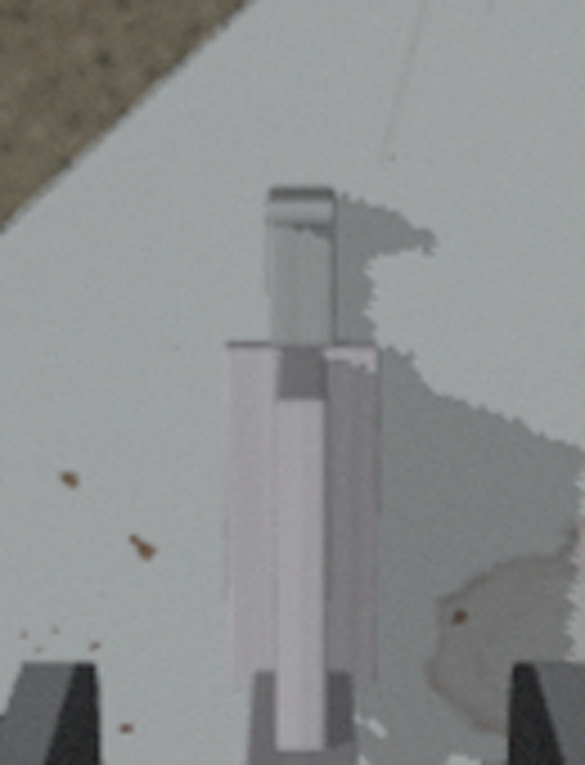

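```bash
cat > s14.py <<'E'
from geo import *
P=loadP('w8')
A=[((228,344),-92,-19,8),((379,345),-92,19,8),((277,399),-92,-6,52),((326,399),-92,6,52),((276,750),-6,-6,52),((324,750),-6,6,52)]
B=fitpose('wrist',P,[(253+a[0][0]/4.5,145+a[0][1]/4.5) for a in A],[a[1:] for a in A],[.5,.361,-.72])
if abs(B[0]-.5007)>.006 or abs(B[1]-.3613)>.006: raise SystemExit("check")
grasp(B)
movel(bw(B,-GX-30,0,250),Q(B[2]),speed=.2); st()
move_ptp([.42,.1,.30],Q(np.radians(-20)))
move_ptp(rw(-GX-70,60,260),Q(RPSI)); st()
im,P=look("w9")
crop(im,(320,200),110,140,5,'pics/w9b.png')
E
python3 s14.py
```

```text
fit [ 0.5004  0.3611 -0.7299] deg -41.82 rms px 0.46
[[-0.8, 0.2], [0.4, 0.2], [-0.5, -0.4], [0.9, -0.3], [-0.4, 0.1], [0.4, 0.2]]
t 35.5 tcp [0.4578 0.4006 0.0369] psi -41.82 q [-0.37  0.63 -0.53  1.81  0.42  0.81 -0.27] F [-1.1 -0.2 -0.1] gap 0.0448
t 35.9 tcp [0.4578 0.4003 0.037 ] psi -41.83 q [-0.37  0.63 -0.53  1.81  0.42  0.81 -0.27] F [ 0.3 -0.5  3.8] gap 0.0114
t 36.3 tcp [0.4576 0.4002 0.0569] psi -41.83 q [-0.36  0.6  -0.54  1.81  0.4   0.84 -0.25] F [-0.4 -0.4 -2.4] gap 0.0111
t 37.4 tcp [0.4344 0.4185 0.2482] psi -41.85 q [-0.31  0.37 -0.64  1.69  0.24  1.17 -0.18] F [-0.5 -0.2 -2.5] gap 0.0113
t 39.8 tcp [ 0.4542 -0.1897  0.26  ] psi 4.12 q [ 0.55  0.09 -0.25  1.95  0.02  1.11  1.93] F [-0.2  0.2 -2.9] gap 0.0106
pics/w9b.png origin 265 130 scale 5
```

View pics/w9b.png

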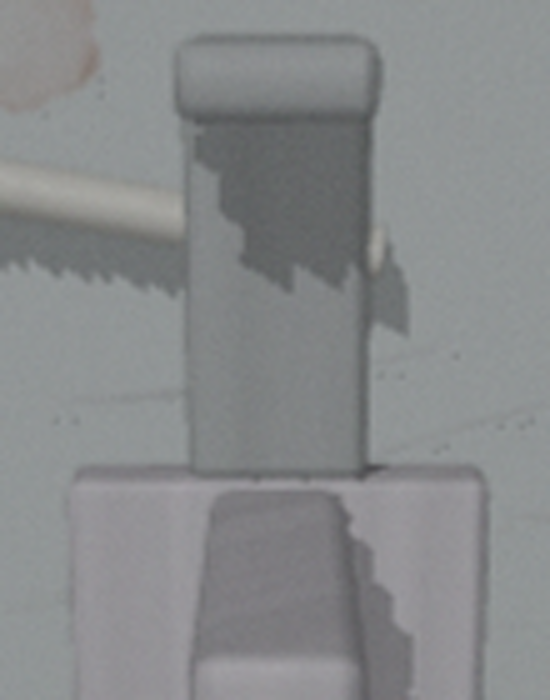

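View pics/w9.png

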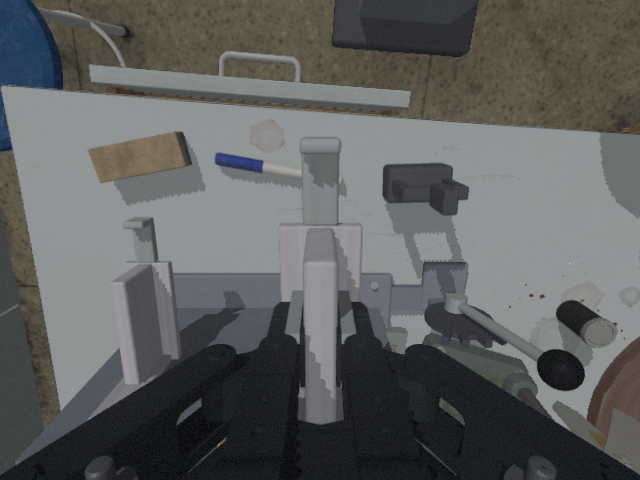

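```bash
cat > s15.py <<'E'
from geo import *
insert(85)
r=rk();X=r[0]+.3
print(X)
if X>-62: press(X,85.5,156)
st()
E
python3 s15.py
```

```text
t 40.7 tcp [ 0.4683 -0.1658  0.1571] psi 3.93 q [ 0.5   0.22 -0.27  2.03  0.08  0.89  1.83] F [ 0.6  0.8 -2.4] gap 0.0109
[-80.7  85.6 156.1] [-1.   0.2 -0.2]
in -20 [-77.1  85.5 156. ] [-2.2 -1.2  0.6]
in -16 [-72.7  85.5 156.1] [-1.1 -1.1  0.4]
in -12 [-68.6  85.6 156.1] [-0.5 -1.1  0.2]
in -8 [-64.6  85.6 156.1] [-1.1 -0.3  0.1]
in -4 [-60.6  85.6 156.1] [-0.3 -0.8 -0.1]
in -2 [-59.5  85.4 155.7] [-2.  -1.7  0.2]
in -1 [-59.4  85.5 155.6] [-5.4 -0.2  1.6]
-59.13580389914776
dn 2 [-59.4  85.4 153.7] [ 1.9 -0.8 -0.8]
dn 4 [-59.4  85.4 151.7] [ 1.  -1.4 -1.9]
dn 6 [-59.4  85.4 149.7] [ 0.5 -1.5 -2.1]
dn 7 [-59.4  85.5 148.9] [ 0.2 -1.6 -0.6]
dn 8 [-59.4  85.5 148. ] [0.2 0.3 0.4]
dn 9 [-59.4  85.5 147. ] [-1.3 -0.3  1.6]
dn 10 [-59.4  85.5 146. ] [-1.2 -0.4  1. ]
dn 11 [-59.4  85.5 145. ] [-0.6 -0.9  0.9]
dn 12 [-59.5  85.5 144. ] [-1.4 -0.9  0.9]
dn 13 [-59.4  85.5 143.1] [-0.9 -1.   1. ]
dn 14 [-59.4  85.5 142.2] [-1.3 -0.8  2.7]
dn 15 [-59.4  85.4 141.1] [-1.1 -0.7  1.9]
dn 16 [-59.5  85.4 140. ] [-0.8 -0.6  1. ]
dn 17 [-59.5  85.4 139. ] [-0.6 -1.   1.8]
dn 18 [-59.4  85.4 138. ] [-0.6 -0.5  2.3]
dn 19 [-59.4  85.4 137. ] [ 0.8 -0.   0.2]
dn 20 [-59.5  85.4 136.8] [-3.4  1.3  5.9]
dn 21 [-59.6  85.4 136.7] [-6.2  0.1  9.9]
dn 22 [-59.6  85.4 136.5] [-7.8  0.5 15.2]
t 47.7 tcp [ 0.5197 -0.1616  0.1365] psi 3.95 q [ 0.46  0.34 -0.27  1.94  0.11  0.88  1.77] F [-12.7   0.3  14.4] gap 0.011
```

```bash
cat > s16.py <<'E'
from geo import *
o=Q(RPSI)
move_gripper(.04)
movel(rw(-75,85.5,270),o,speed=.2)
look("w10",["lever_knob","bracket_1"])
move_gripper(.050)
move_ptp(rw(-30,237,270),o)
movel(rw(-30,237,160),o,speed=.15); st()
movel(rw(-30,172,160),o,speed=.12); st()
movel(rw(-30,172,260),o,speed=.2)
move_ptp(rw(-200,120,330),o);st()
look("w11",["lever_knob","lever_pivot"]);im,_=look("s11",["lever_knob","bracket_1_claw","bracket_1_rest"],"side");look("t11",["lever_knob","proof_weight","weight_eye"],"top")
for y in (165.6,244.4): print(y,proj('side',[rw(-25,y,153)]),proj('top',[rw(-25,y,153)]))
crop(im,(380,300),160,140,5,'pics/s11c.png')
E
python3 s16.py
```

```text
lever_knob [([535.5, 303.2], 0.69)]
bracket_1 [([130.8, 301.8], 0.94), ([317.9, 300.9], 0.56)]
t 50.9 tcp [ 0.5396 -0.0088  0.1609] psi 3.92 q [ 0.28  0.31 -0.38  1.93  0.14  0.93  1.46] F [-0.2 -0.3  0.3] gap 0.0502
t 51.6 tcp [ 0.5434 -0.0725  0.1603] psi 3.99 q [ 0.36  0.32 -0.35  1.91  0.13  0.94  1.59] F [ 0.1 -0.2  0.3] gap 0.0498
t 53.1 tcp [ 0.3776 -0.1363  0.329 ] psi 4.01 q [ 0.59 -0.16 -0.3   2.03 -0.05  1.27  1.94] F [ 0.3  0.3 -0. ] gap 0.0497
lever_knob [([363.2, 383.9], 0.88)]
lever_pivot [([384.6, 328.2], 0.71), ([131.1, 285.5], 0.57)]
lever_knob [([358.0, 265.3], 0.51), ([414.8, 343.3], 0.24)]
bracket_1_claw [([416.6, 344.6], 0.92)]
bracket_1_rest [([360.6, 374.3], 0.64)]
lever_knob [([362.9, 224.5], 0.65)]
proof_weight [([366.7, 276.2], 0.6)]
weight_eye [([365.9, 268.8], 0.51)]
165.6 [[358.97490449 265.86987076]] [[363.70346627 223.33826583]]
244.4 [[347.49479076 245.2197019 ]] [[336.45642275 225.87995442]]
pics/s11c.png origin 300 230 scale 5
```

View pics/s11c.png

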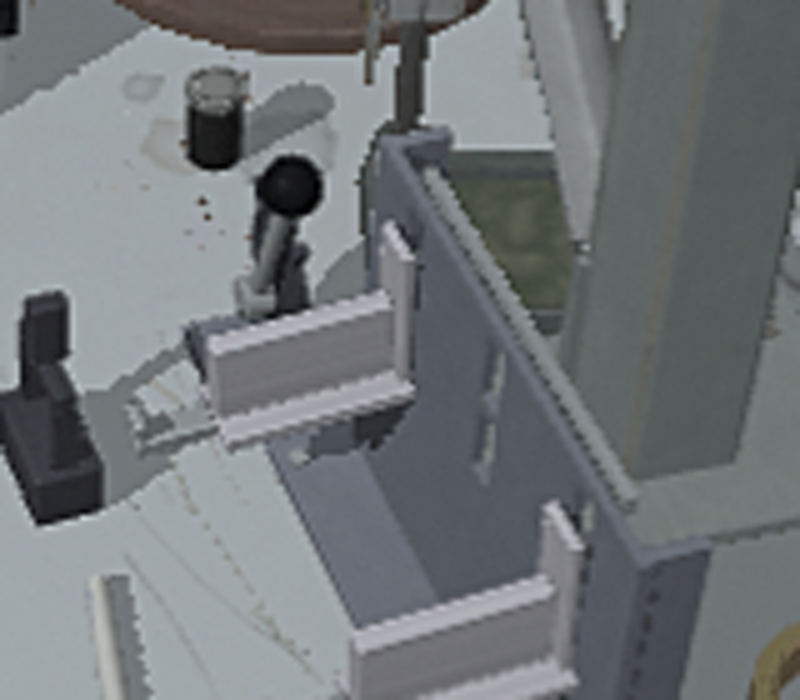

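View pics/w11.png

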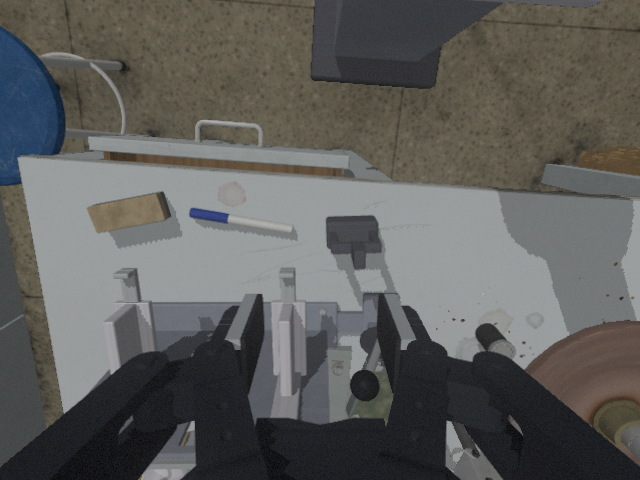

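```bash
cat > s17.py <<'E'
from geo import *
P=loadP('w11')
w=onz('wrist',(354,228),.034,P);print(w, onz('top',(366.7,276.2),0))
move_gripper(.06)
move_ptp([.385,w[1],.27],Q(0.03)); st()
im,P=look("w12",["weight_eye","proof_weight"])
crop(im,(320,230),140,140,5,'pics/w12a.png')
E
python3 s17.py
```

```text
[ 0.41598928 -0.09216253  0.034     ] [ 0.41636376 -0.0943542   0.        ]
t 54.3 tcp [ 0.3844 -0.0916  0.2691] psi 1.83 q [ 0.54 -0.12 -0.38  2.12 -0.05  1.13  1.79] F [ 0.2 -0.1  0.3] gap 0.0597
weight_eye [([316.8, 253.4], 0.77)]
proof_weight [([48.6, 316.8], 0.75)]
pics/w12a.png origin 250 160 scale 5
```

View pics/w12a.png

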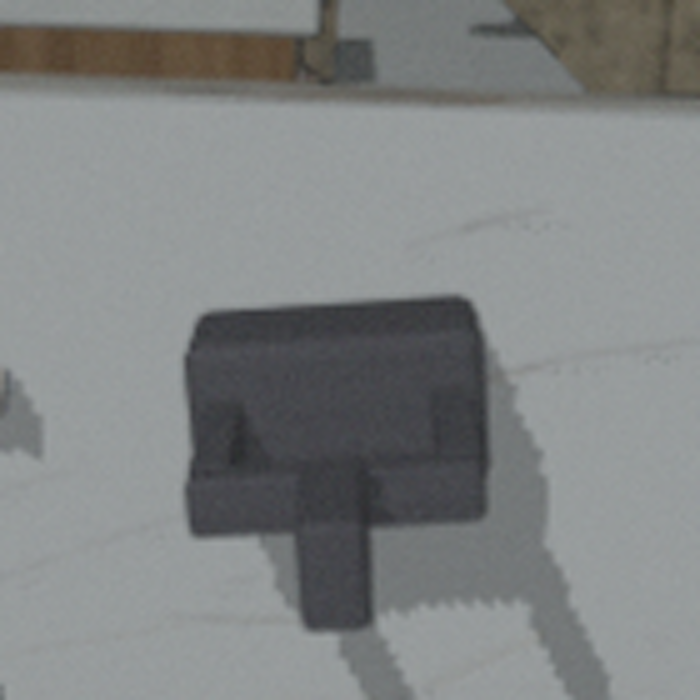

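```bash
cat > s18.py <<'E'
from geo import *
P=loadP('w12')
A=[((192,350),-18,-32,34),((482,330),-18,32,34),((202,315),-18,-32,0),((470,298),-18,32,0),((188,477),-6,-28,84),((485,459),-6,28,84),((191,534),6,-28,84),((486,517),6,28,84),((297,525),-10,-6,120),((370,523),-10,6,120),((304,630),10,-6,120),((371,627),10,6,120)]
uv=[(250+a[0][0]/5,160+a[0][1]/5) for a in A]
w=fitpose('wrist',P,uv,[a[1:] for a in A],[.42,-.092,.07])
print(proj('top',[bw(w,0,0,74),bw(w,0,0,0)]),proj('side',[bw(w,0,0,74)]))
E
python3 s18.py
```

```text
fit [ 0.4256 -0.0932  0.0909] deg 5.21 rms px 0.99
[[-2.0, -1.1], [0.8, -0.5], [-1.3, -2.2], [1.0, -2.0], [-0.6, 0.4], [0.3, 0.6], [-0.1, 1.0], [0.6, 1.1], [-0.2, -0.2], [-0.3, -0.6], [0.0, 0.8], [0.8, 0.7]]
[[368.12430636 269.66093691]
 [366.18695681 273.24819812]] [[309.43273106 302.66028729]]
```

```bash
cat > s19.py <<'E'
from geo import *
w=[.4256,-.0932,.0909];o=Q(w[2])
move_gripper(.040,effort=80)
move_ptp(bw(w,0,0,190),o);movel(bw(w,0,0,106),o,speed=.12);st()
move_gripper(0,effort=80);st()
f0=fr();movel(bw(w,0,0,150),o,speed=.08);st();print(fr()-f0)
movel(rw(-200,85,170),Q(RPSI),speed=.12);st()
look("w13",["weight_eye"]);im,_=look("s13",["weight_eye","bracket_1_rest"],"side")
crop(im,(340,300),160,140,5,'pics/s13c.png')
print(proj('side',[rw(-200,85,170-32),rw(-108,85,108)]))
E
python3 s19.py
```

```text
t 56.1 tcp [ 0.4265 -0.0934  0.107 ] psi 5.2 q [ 0.5   0.21 -0.4   2.19  0.12  0.76  1.68] F [ 0.7 -0.3  0.1] gap 0.04
t 56.4 tcp [ 0.4268 -0.0932  0.107 ] psi 5.21 q [ 0.5   0.21 -0.4   2.19  0.12  0.76  1.68] F [-0.1  0.6  5.4] gap 0.011
t 57.1 tcp [ 0.4249 -0.0932  0.1495] psi 5.2 q [ 0.51  0.13 -0.41  2.17  0.07  0.86  1.72] F [-0.1  0.2 -4.1] gap 0.0108
[-0.03602747 -0.37579466 -9.4390363 ]
t 58.0 tcp [ 0.38   -0.171   0.1698] psi 4.03 q [ 0.65  0.06 -0.33  2.19  0.02  0.9   1.95] F [ 0.7 -0.6 -5.2] gap 0.0109
weight_eye [([319.7, 288.7], 0.88)]
weight_eye [([298.9, 314.2], 0.62)]
bracket_1_rest [([362.4, 376.1], 0.97)]
pics/s13c.png origin 260 230 scale 5
[[296.44052818 311.25893738]
 [336.26330843 311.27574728]]
```

View pics/w13.png

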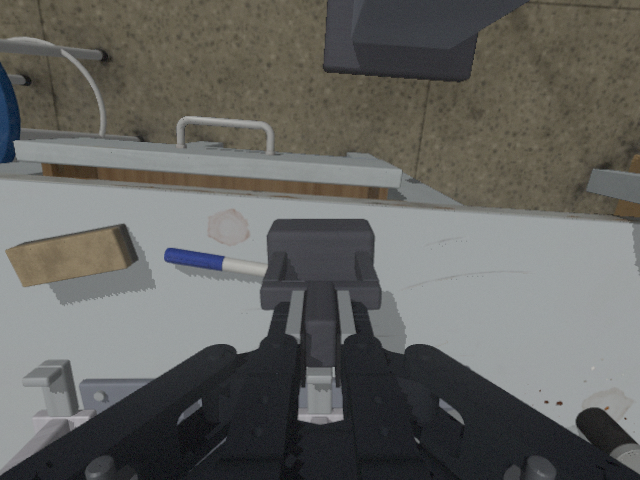

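View pics/s13c.png

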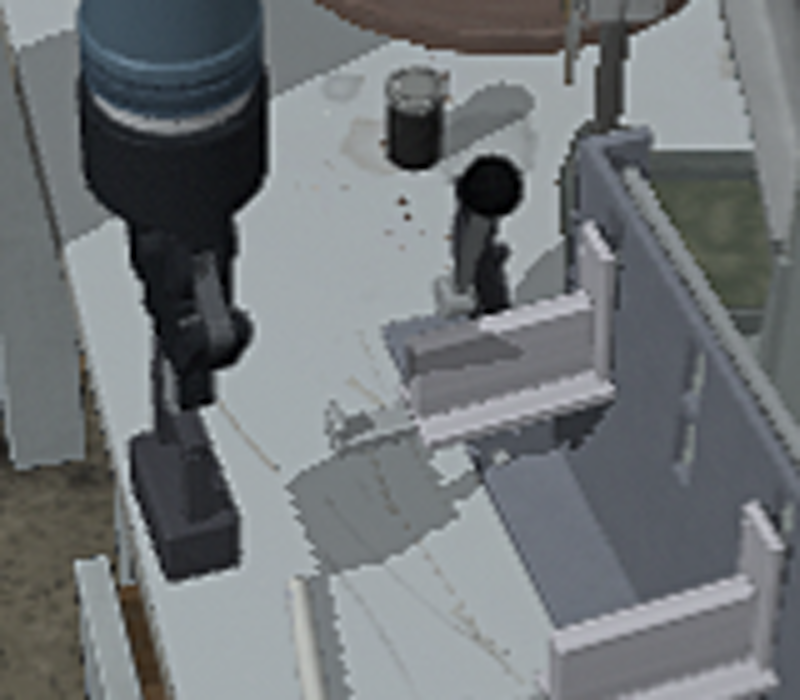

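```bash
cat > s20.py <<'E'
from geo import *
o=Q(RPSI)
movel(rw(-200,85,162.5),o,speed=.1);f0=fr();print(rk(),f0)
for x in (-170,-150,-135,-122,-108):
    movel(rw(x,85,162.5),o,speed=.08);d=fr()-f0;print(x,rk().round(1),d.round(1))
    if np.abs(d).max()>5: raise SystemExit("contact")
im,_=look("s14",["weight_eye"],"side");crop(im,(350,310),130,120,5,'pics/s14c.png')
look("w14");st()
E
python3 s20.py
```

```text
[-200.68980853   85.51500591  161.74969747] [ 0.69937792  0.12224743 -3.07661047]
-170 [-169.6   85.2  162.5] [-0.7  0.3 -1.4]
-150 [-149.3   85.1  162.7] [-0.2  0.1 -1.2]
-135 [-134.1   85.1  162.7] [-0.7 -0.3 -1.1]
-122 [-121.1   85.1  162.7] [ 0.4 -0.3 -2. ]
-108 [-107.2   85.2  162.7] [-0.7 -0.4 -1.3]
weight_eye [([337.4, 308.5], 0.88)]
pics/s14c.png origin 285 250 scale 5
t 60.6 tcp [ 0.4711 -0.1654  0.1624] psi 3.97 q [ 0.57  0.23 -0.34  2.02  0.1   0.91  1.81] F [-0.2  0.6 -4.6] gap 0.0109
```

View pics/s14c.png

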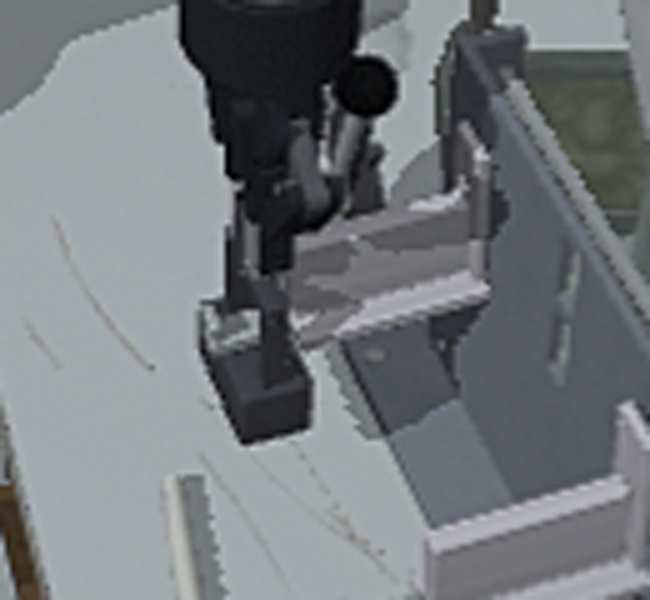

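View pics/w14.png

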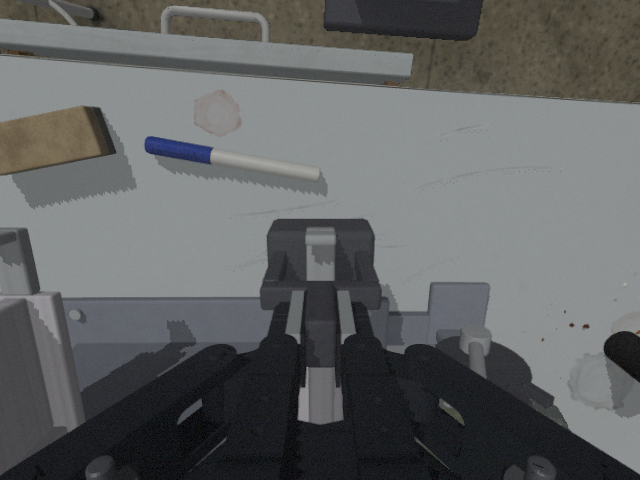

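```bash
cat > s21.py <<'E'
from geo import *
o=Q(RPSI)
f0=fr();z=162.5
for z in [158,154,150,147,145,144,143,142,141,140,139,138,137,136,135,134]:
    movel(rw(-108.5,85,z),o,speed=.04);d=fr()-f0;print(z,rk().round(1),d.round(1))
    if d[2]>4: break
im,_=look("s15",["weight_eye"],"side");crop(im,(350,310),130,120,5,'pics/s15c.png')
E
python3 s21.py
```

```text
158 [-109.2   85.1  157.5] [ 0.1 -0.6 -0.2]
154 [-108.8   85.1  153.6] [ 0.6 -1.3 -0.6]
150 [-108.6   85.1  149.7] [-0.5  0.1  0.5]
147 [-108.7   85.   146.7] [ 0.  -0.5 -0.9]
145 [-108.5   85.   144.8] [ 0.8 -0.8 -0.2]
144 [-108.4   85.   144. ] [ 0.6 -0.3  0.4]
143 [-108.5   85.   143. ] [ 0.4 -0.3  0.1]
142 [-108.5   85.   141.9] [-0.1 -1.   0.7]
141 [-108.5   85.   140.9] [ 0.5 -1.2  0.4]
140 [-108.5   85.   139.9] [-0.  -0.6  0.5]
139 [-108.5   85.   138.9] [ 0.8 -0.3  0.3]
138 [-108.5   85.   137.9] [ 0.3 -0.8  0.5]
137 [-108.5   85.   136.9] [-0.6 -0.4  0.2]
136 [-108.5   85.   136. ] [-0.6 -0.5  1.1]
135 [-108.3   84.9  135.4] [-0.8  0.1  3.4]
134 [-108.3   84.7  135. ] [-3.1 -0.   9.8]
weight_eye [([335.8, 313.2], 0.97)]
pics/s15c.png origin 285 250 scale 5
```

View pics/s15c.png

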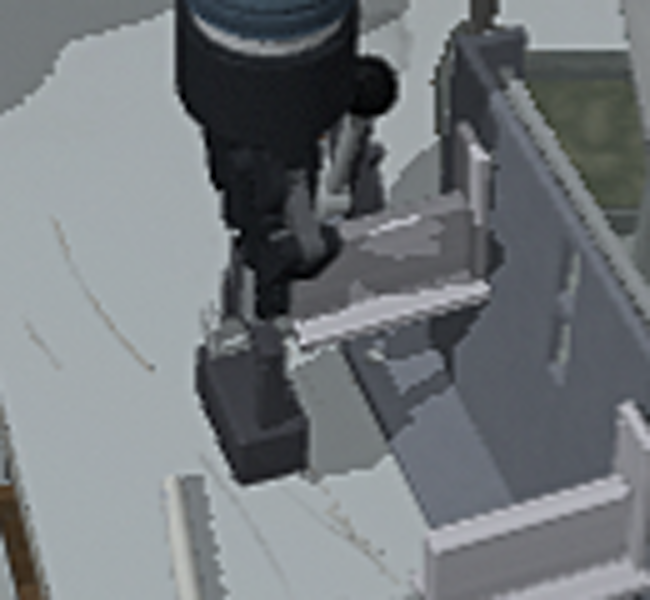

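```bash
cat > s22.py <<'E'
from geo import *
o=Q(RPSI)
movel(rw(-108.5,85,135.3),o,speed=.04);st()
move_gripper(.035);st()
pause(.5)
movel(rw(-108.5,85,200),o,speed=.08)
movel(rw(-170,85,300),o,speed=.15)
pause(1.);st()
im,P=look("w16",["weight_eye","proof_weight","bracket_1_rest"]);im,_=look("s16",["weight_eye","lever_knob","bracket_1_claw","bracket_1_rest"],"side");crop(im,(350,310),130,120,5,'pics/s16c.png')
look("t16",["lever_knob","weight_eye"],"top")
print(proj('side',[rw(-108,85,106)]),proj('wrist',[rw(-108,85,106)],P))
E
python3 s22.py
```

```text
t 65.0 tcp [ 0.4712 -0.1655  0.1353] psi 3.97 q [ 0.56  0.27 -0.34  2.04  0.12  0.85  1.8 ] F [-1.9  0.3  0.8] gap 0.0108
t 65.3 tcp [ 0.4715 -0.1655  0.1355] psi 3.98 q [ 0.56  0.27 -0.34  2.04  0.12  0.85  1.8 ] F [-0.6 -0.3  0.1] gap 0.0348
t 68.7 tcp [ 0.4096 -0.1697  0.3   ] psi 3.97 q [ 0.64 -0.05 -0.32  1.99 -0.02  1.19  1.96] F [ 0.3  1.  -0.1] gap 0.0348
weight_eye [([320.2, 268.7], 0.96), ([323.0, 407.0], 0.59)]
proof_weight [([321.0, 251.3], 0.86)]
bracket_1_rest [([145.2, 275.2], 0.8)]
weight_eye [([338.4, 312.7], 0.82), ([401.1, 311.6], 0.34)]
lever_knob [([359.7, 267.8], 0.82)]
bracket_1_claw [([417.2, 340.7], 0.75)]
bracket_1_rest [([361.1, 373.5], 0.6)]
pics/s16c.png origin 285 250 scale 5
lever_knob [([363.6, 224.2], 0.53)]
weight_eye [([389.4, 252.4], 0.44)]
[[336.24654203 311.88652232]] [[320.64242366 276.44570965]]
```

View pics/s16c.png

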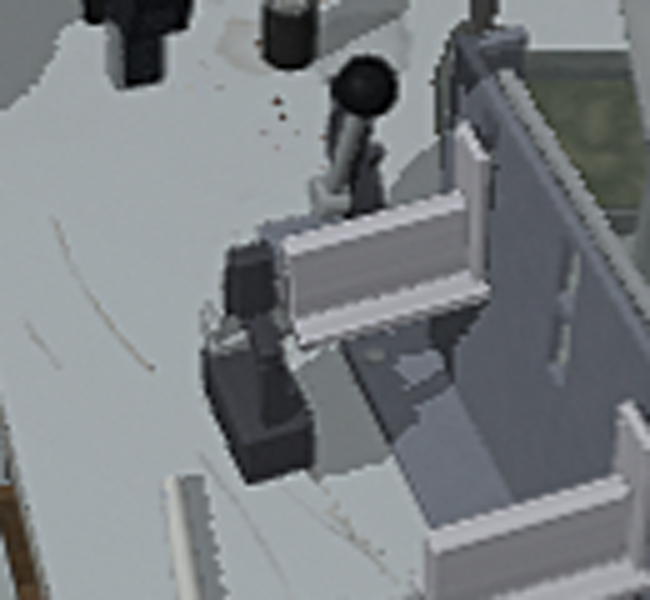

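View pics/w16.png

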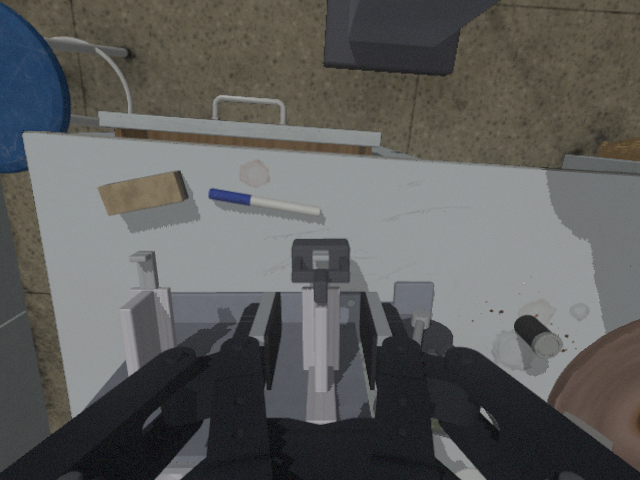

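View pics/s16.png

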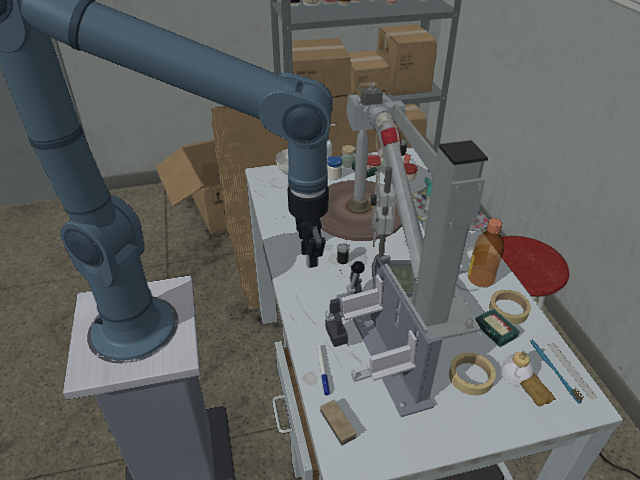

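```bash
python3 -c "
from geo import *
im,_=look('s17',['weight_eye','lever_knob'],'side');im2,_=look('t17',['bracket_1'],'top')
a=cv2.imread('pics/s16.png')[:,:,::-1];print(np.abs(im.astype(int)-a)[230:420,280:460].mean());sign_off();print(read_time_s())"
```

```text
weight_eye []
lever_knob [([362.0, 267.4], 0.69)]
bracket_1 [([383.6, 218.0], 0.9), ([444.5, 209.2], 0.73), ([422.4, 199.9], 0.23)]
0.6891812865497076
the job is handed in; nothing more can be done
the job is handed in; nothing more can be done
```

The job is done and handed in: both brackets are hooked in and pressed down, the lever is back in its locked notch, and the weight hangs on the left bracket. It took about 69 s of the 208 s allowed. Only two brackets were on the bench.

1. **Lever open:** I threw it into the left notch. The side camera then put the knob within 1–2 px of where the open position should be.
2. **Brackets:** I hooked one into the right column and one into the left. Each went down about 19.5 mm and stopped hard with about 15 N on it.
3. **Lever locked:** I threw it back into the right notch. The side and top cameras put the knob within 1–2 px of the locked position.
4. **Weight:** It had been knocked about 5 cm before I got to it, so I found it again first. It hangs on the left bracket's tongue, between web and nose. About a second after I let go it was still there, and the final side picture showed no real change.

These checks disagreed or fell short:
- **Clip force:** I felt only about 2–3 N while pressing through the clips, not the stated 5–10 N. I took the hard stop at full depth as proof of seating.
- **Tongue height:** The left bracket's tongue took the weight about 5 mm lower than its nominal height. Droop from slack in the claws would explain this.
- **Last detection:** In the final side picture the network did not find the weight's eye, though it had found it in the picture before at the expected spot.

The whetstone, film can and marker look unmoved in the last pictures. The arm was clear of everything when I handed in.

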